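# Load the pressure-test pot, swing its lid home and tighten the knobs crosswise

### The arm

A 6-joint arm with a two-finger parallel gripper is mounted at the origin on the work surface. World frame = base frame: x ahead of the robot, y to its left, z up, the work surface at z = 0. Lengths are in m, angles in rad, forces in N, time in s.
With the tool pointing down it reaches from about 0.225 to 0.875 m from the base axis. Payload 3.4 kg.
Tool frame: the origin (TCP) lies midway between the tips of the shut fingers; the grasp point (between the pads) lies 19 mm behind it (arm.grip_depth is the distance from the TCP to the grasp point, in m); y points along the fingers, x is the direction in which the jaws open and shut, and the axes are right-handed (so a half turn about y gives the same grasp; the last joint's range is limited). The gripper opens to 85 mm and grips with 20 to 120 N. Pads are 22 mm wide; open, the fingers measure 114 mm over their backs; the gripper's body (76 mm by 85 mm) begins 54 mm behind the grasp point. The pads swing forward as they close: fully open they stand 13 mm farther back than shut.
Start: joints at [1.127, 0.276, 1.505, -0, 1.361, -0.121], TCP at [0.182, 0.545, 0.231] pointing down, gripper open.
Joint ranges: [-2.89, 2.89], [-0.75, 2.08], [0.22, 2.7], [-1.18, 4.32], [0.11, 2.71], [-2.7, 2.7]. Speed limits (rad/s): [2.57, 2.57, 3.14, 3.14, 3.14, 3.14].

### API

Orientations are given as a unit quaternion [w, x, y, z].
In Python, from station import arm, viewer gives the robot as it stands.
- The arm moves only by the tool servo_tool, never from a script. Its argument "series" is text: rows parted by semicolons, each of 6 numbers parted by spaces: the shift along the tool's x, y, z in cm, then the turn, a rotation vector about the tool's x, y, z in rad. A call has 1 to 12 rows; each row is the pose to reach, as a shift and turn from the pose measured when the call began, along the tool's axes at that moment; what a row does not reach only later rows make up. A row lasts 1/10 s, in which the tool goes at most 50 mm and 8.59 degrees, less where a joint would pass 70% of its speed; a pose out of reach is approached as far as the arm can. A call with a gripper value outside its range is refused whole. "hand" is the opening, from 0 (shut) to 1 (fully open), set as the call begins (left out, the last holds). The fingers move at their own pace and stop on an object; "newtons" is the grip in N (left out, the last holds). Time passes only in rows, so rows that repeat a pose let the fingers close. It gives the time, the measured TCP pose, the force and the opening at its end, in the units of the state.
- arm.state(): the state, without advancing time (a new reading comes with each control period).
- viewer.snapshot(name): name is "scene" or "top" or "wrist"; returns a dict with "frame" (420x560x3 uint8, red, green, blue), "camera_matrix" (3x3 intrinsics, pixels), "D" ([k1, k2, p1, p2, k3] as OpenCV has them; the pictures are not rectified), "rvec" (rotation vector, rad) and "tvec" (3), from world to camera coordinates, as OpenCV has them. Camera axes: x right, y down, z forward; pixel columns grow to the right and rows downward; lengths in m; the calibration is good to about 2 mm. A picture is of the moment at which its call begins. There is no depth.
- arm.job_done(): hands the job in, once; it reports no verdict.
The state is a dict: "time": time; "qpos": joint angles; "joint_velocities": joint speeds; "tau": joint torques, N m; "ee_pos": TCP position; "eef_rot": TCP orientation; "contact_force": force on the tool from outside, world axes, zero at the start; "wrist_torque": the same for the moment, N m; "finger_gap": finger opening in m.
Only numpy, scipy, OpenCV 4.12 (cv2) and the standard library are available. Lean on these libraries where they do the work, as an engineer would, in place of code of your own. Each camera call takes 0.05 s, during which the arm holds its last target. There are 200 camera calls.

### The job

Get the shock reservoirs ready for their pressure test: put every reservoir on the bench into the open pot, then swing the lid over the pot until it is home against its stop. Tighten the four T-knobs clockwise and crosswise - always the opposite knob next, in two rounds: each to about half its travel first, and only when all four are there, each on to its stop, crosswise again. Last, open the air valve fully, and leave the other things on the bench where they are.

Things in the scene. Friction and masses are not known exactly. Their poses are not given: they have to be found in the camera images.
- reservoir_a: one of up to three alike nitrogen reservoirs of shock absorbers, to be tested: a heavy solid steel foot (62 mm diameter, 30 mm high, with a brass port that sticks out 7 mm on its side) and on it an upright black tube, 40 mm diameter, top 100 mm above the underside, with a 7 mm brass cap; 0.4 to 0.65 kg, stands firmly; starts right of the pot. Origin: centre of its underside; z along the tube
- reservoir_b: another reservoir, as reservoir_a (may be absent)
- reservoir_c: another reservoir, as reservoir_a (may be absent)
- pot_floor (a point): centre of the inner floor of the pot, 18 mm above the bench, on the pot's upright axis, z up; its x and y turn with the pot's base. The pot is a fixed blue open-topped round vessel: inner radius 88 mm, rim 134 mm above the bench, flange of 118 mm radius at the rim. Three reservoirs fit standing, 46 mm off the axis and 120 degrees apart; they may also lie in it
- lid (a joint): swing of the lid about its upright post, rad: 0 = home over the pot, against its fixed stop; grows clockwise seen from above as it swings away, to 2.6. Starts at 1.9 to 2.4; close it counter-clockwise. Stiff hinge (0.9 N m, about 5 N at the handle), stays where it is left; a knob turned off-centre can drag the lid a little off its stop. Home means below 0.05
- lid_pivot (a point): point on the axis of the lid's post, 137 mm above the bench, at the height of the lid's underside; the post stands 170 mm from the pot's axis, on its left, 75 degrees counter-clockwise from the +x of pot_floor, and ends at 159 mm
- lid_grip (a point): on the lid's upright round black handle (30 mm diameter, 52 mm high, in the middle of the lid), 182 mm above the bench, 19 mm below its top; it circles the lid's post at 170 mm radius. It is fixed to the lid: a gripper that does not turn along with the lid works loose. The lid is an aluminium disc, radius 118 mm, 12 mm thick, upper face 149 mm above the bench
- valve (a joint): lever of the air valve, rad: 0 = shut (lever across the pipe, starts at 0 to 0.1), grows counter-clockwise seen from above to 1.57 = fully open, at a stop (lever in line with the pipe, pointing away from the pot). Turns stiffly (0.15 N m) and stays where it is left
- valve_grip (a point): grip point in the middle of the lever's blue sleeve: a level bar 62 mm long, 15 mm wide, 22 mm high; the point is 65 mm from the lever's axis, 191 mm above the bench. x axis along the lever, from its free end towards the lever's axis; z up
- valve_pivot (a point): point on the upright axis of the valve's lever, 191 mm above the bench; the valve stands 185 mm from the pot's axis, on its right (-y of pot_floor)
- knob_1 (a joint): turn of T-knob 1, rad: grows clockwise seen from above; 0 = loose, 2.4 = fully tight, at its stop; half travel is 1.2. Starts at 0 to 0.3. Even friction of 0.1 N m, stays where it is left
- knob_1_grip (a point): middle of the cross-bar of T-knob 1: a level black bar 64 mm long, 14 mm wide, 24 mm high on an upright screw, 183 mm above the bench (34 above the lid). x along the bar, z up. The four knobs ride on the lid, 100 mm from its centre, 90 degrees apart, numbered counter-clockwise seen from above: 1 is opposite 3, 2 opposite 4. A turning knob keeps its height
- knob_2 (a joint): turn of T-knob 2, as knob_1
- knob_2_grip (a point): grip point of T-knob 2, as for knob 1
- knob_3 (a joint): turn of T-knob 3, as knob_1
- knob_3_grip (a point): grip point of T-knob 3, as for knob 1
- knob_4 (a joint): turn of T-knob 4, as knob_1
- knob_4_grip (a point): grip point of T-knob 4, as for knob 1
- oil_bottle: bystander: upright white bottle, 64 mm diameter, 170 mm high, right of and beyond the pot; origin at the centre of its underside
- driver: bystander: screwdriver with a blue handle, 220 mm long, lying beyond the pot; origin under its middle
- shock: bystander: black bicycle shock absorber, 200 mm long, 48 mm thick, lying beyond the pot; origin under its middle

How it is judged:
By the outcome, as a careful person would: the job done as asked, in the order asked, and still so for the second after the job is handed in, with the robot touching nothing.
Of reservoir_a, reservoir_b, reservoir_c only 1 to 3 are there at a start; the rules pass over those that are not, and their reading is None.
At some moment in a run one of reservoir_a, reservoir_b, reservoir_c may be knocked a few centimetres aside while the robot is not near it.
It also fails if it takes over 210 s, if anything falls off the work surface, if the arm or the gripper's body presses on something with over 40 N, if the wrist force passes 120 N, or if a joint passes its speed limit or range.

## Working session

There is one attempt and no reset: what is moved stays moved. The work goes in short steps, Python scripts to look and compute and a tool call to move; the robot and the scene stay as the last step left them, time stands still between calls to the robot, and variables do not carry over. Pictures are saved under pics/ and viewed, about 12 in all and at most 16, crops included, and the job is handed in when it is done.

Besides the shell and the picture viewer there is one more tool, called after "Request:" in YAML: its name, and indented under it one key for each argument. servo_tool: Moves the arm, as the interface text tells. Its arguments: {"type":"object","properties":{"series":{"type":"string"},"hand":{"type":"number"},"newtons":{"type":"number"}},"required":["series"]}

```bash
mkdir -p pics; ls; cat > h.py <<'E'
import numpy as np, cv2
from scipy.spatial.transform import Rotation as R
from station import arm, viewer
def snap(n,f):
    s=viewer.snapshot(n); cv2.imwrite('pics/'+f+'.png',s['frame'][:,:,::-1]); np.savez('pics/'+f+'.npz',**s); return s
def load(f): return dict(np.load('pics/'+f+'.npz'))
def ray(s,uv):
    p=cv2.undistortPoints(np.array(uv,float).reshape(-1,1,2),s['camera_matrix'],s['D']).reshape(-1,2)
    M=cv2.Rodrigues(s['rvec'])[0]; d=np.c_[p,np.ones(len(p))]@M
    return -M.T@s['tvec'].ravel(), d
def onz(s,uv,z):
    c,d=ray(s,uv); return c+d*((np.asarray(z)-c[2])/d[:,2])[:,None]
def proj(s,P): return cv2.projectPoints(np.array(P,float).reshape(-1,1,3),s['rvec'],s['tvec'],s['camera_matrix'],s['D'])[0].reshape(-1,2)
E
python3 - <<'E'
from h import *
print(arm.state(), arm.grip_depth)
a=snap('top','top0');b=snap('scene','scene0')
for s in(a,b): print(ray(s,[[280,210]]), s['camera_matrix'][0,0])
E
```

```text
pics
{'time': 0.0, 'qpos': array([ 1.12698806e+00,  2.76607033e-01,  1.50616125e+00,  3.44995585e-05,
        1.36063646e+00, -1.21008205e-01]), 'joint_velocities': array([-0.00126995,  0.00111651, -0.00196011,  0.00040943,  0.00043823,
       -0.00023896]), 'tau': array([-9.93009417e-04, -4.16768432e+01, -2.45803571e+01, -3.61144857e-04,
        1.09012806e-02, -2.87119704e-06]), 'ee_pos': array([0.18217739, 0.54483176, 0.23042161]), 'eef_rot': array([-0.57355461,  0.57415137,  0.41258222, -0.41371636]), 'contact_force': array([-0.52010338, -0.621129  ,  0.74063873]), 'wrist_torque': array([ 0.0323823 ,  0.01989914, -0.01812864]), 'finger_gap': 0.08581430600308944} 0.0187
(array([ 0.47395592, -0.07928054,  1.24749411]), array([[ 0.10453109,  0.00900053, -0.994483  ]])) 505.0439538634126
(array([ 0.81073196, -0.5069216 ,  0.81803952]), array([[-0.23867753,  0.52888032, -0.8146008 ]])) 398.00135324184527
```

View pics/top0.png

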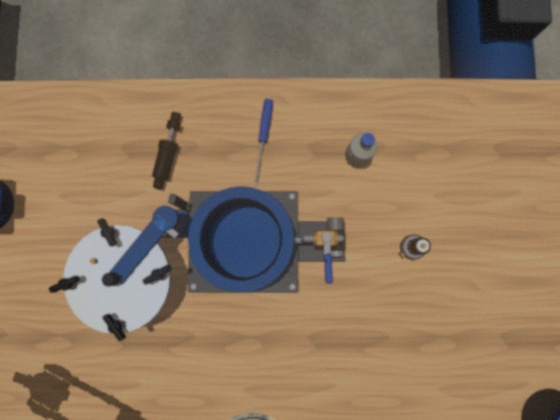

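View pics/scene0.png

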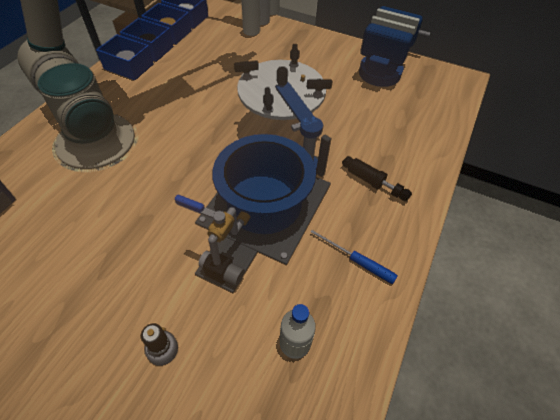

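The single reservoir is at top (415,247). The pot is at (245,240), the lid at (117,279) swung away, and the valve axis is near (328,240) with its blue lever pointing towards the robot. Next I'll measure them.

```bash
python3 - <<'E'
from h import *
s=load('top0'); f=s['frame']; hsv=cv2.cvtColor(f,cv2.COLOR_RGB2HSV)
def blobs(m,mn=60):
    n,l,st,c=cv2.connectedComponentsWithStats(m.astype(np.uint8)); return [(i,st[i],c[i]) for i in range(1,n) if st[i][4]>mn],l
blue=cv2.inRange(hsv,(100,110,40),(130,255,255))>0
dark=(f.max(2)<60)
b,l=blobs(blue)
for i,st,c in b:print('blue',st,c.round(1))
# pot outer rim circle: hull rays at z=.134
pot=max([x for x in b if abs(x[2][0]-245)<40],key=lambda x:x[1][4])
print('valve lever',[ (st,c) for i,st,c in b if 300<c[0]<350])
m=(l==pot[0])
cn=max(cv2.findContours(m.astype(np.uint8),0,1)[0],key=len).reshape(-1,2)
P=onz(s,cn,.134)[:,:2]
def circ(P,it=6,r0=None):
    k=np.ones(len(P),bool)
    for _ in range(it):
        A=np.c_[2*P[k],np.ones(k.sum())]; x=np.linalg.lstsq(A,(P[k]**2).sum(1),rcond=None)[0]
        c=x[:2]; r=np.sqrt(x[2]+c@c); d=abs(np.hypot(*(P-c).T)-r); k=d<max(.003,np.median(d)*1.5)
    return c,r,k.sum(),len(k)
kk=(cn[:,0]>196)
print('pot',circ(P[kk]))
lid=cv2.inRange(hsv,(90,0,120),(130,80,255))
b,l=blobs(lid>0,500)
for i,st,c in b:
    cn=max(cv2.findContours((l==i).astype(np.uint8),0,1)[0],key=len).reshape(-1,2)
    print('lid',st,c, circ(onz(s,cn,.149)[:,:2]))
b,l=blobs(dark,40)
for i,st,c in b:
    ys,xs=np.where(l==i); Q=onz(s,np.c_[xs,ys],.19)[:,:2]; w,v=np.linalg.eigh(np.cov(Q.T))
    print('dark',st,c.round(1),Q.mean(0).round(4),'ang',np.degrees(np.arctan2(v[1,1],v[0,1])).round(1),(4*np.sqrt(w)).round(3))
for uv in [(193,196),(292,197),(294,286),(193,286)]: print('screw',onz(s,[uv],.01))
cv2.imwrite('pics/z1.png',cv2.resize(f[180:350,30:450,::-1],None,fx=1.9,fy=1.9,interpolation=2))
E
```

```text
blue [ 450    0   84   78 3807] [487.5  45.2]
blue [260 100  11  41 233] [265.3 119.5]
blue [362 134  12  11  95] [367.6 139.3]
blue [ 188  188  106  103 3220] [240.7 240.7]
blue [ 112  207   65   75 1383] [145.7 241.3]
blue [ 209  207   71   71 3795] [245.1 241.5]
blue [325 255   6  27 127] [328.1 267.1]
valve lever [(array([325, 255,   6,  27, 127], dtype=int32), array([328.06299213, 267.07874016]))]
pot (array([0.52138597, 0.00805637]), np.float64(0.07570944400260148), np.int64(171), 209)
lid [  65  226  105  105 5994] [117.44361028 279.65031698] (array([0.44350863, 0.28281034]), np.float64(0.10889107552638076), np.int64(356), 592)
dark [   0    0   20   79 1115] [ 7.6 36.5] [0.9795 0.5456] ang -177.0 [0.046 0.194]
dark [ 438    0   24   77 1355] [449.6  34.1] [ 0.9772 -0.4451] ang -178.3 [0.05  0.199]
dark [ 478    0   72   46 1832] [505.5  25. ] [ 1.0005 -0.5733] ang 76.6 [0.096 0.172]
dark [172 115   8  15  51] [176.1 122.2] [0.7758 0.1547] ang -178.1 [0.015 0.034]
dark [154 141  23  47 463] [164.3 163.5] [0.6853 0.1778] ang 167.2 [0.038 0.112]
dark [  0 181  14  47 475] [  5.4
[... 345 characters left out ...]
0.2954] ang -147.5 [0.021 0.061]
dark [269 242  43  44 145] [290.6 260.6] [ 0.4791 -0.0918] ang 144.4 [0.021 0.136]
dark [145 265  26  18 188] [158.  274.1] [0.4505 0.1853] ang 120.4 [0.018 0.062]
dark [103 273  18  12 166] [111.6 278.8] [0.4401 0.2836] ang 93.4 [0.025 0.038]
dark [ 50 277  30  15 214] [ 64.9 283.9] [0.4287 0.3834] ang 110.6 [0.019 0.067]
dark [104 315  21  25 262] [114.8 326.4] [0.3417 0.2739] ang -141.1 [0.026 0.06 ]
dark [522 390  38  30 943] [542.6 406. ] [ 0.1769 -0.6136] ang 110.1 [0.062 0.088]
screw [[0.63901576 0.14762696 0.01      ]]
screw [[ 0.63630915 -0.09770873  0.01      ]]
screw [[ 0.41845089 -0.1021724   0.01      ]]
screw [[0.41794499 0.14378493 0.01      ]]
```

View pics/z1.png

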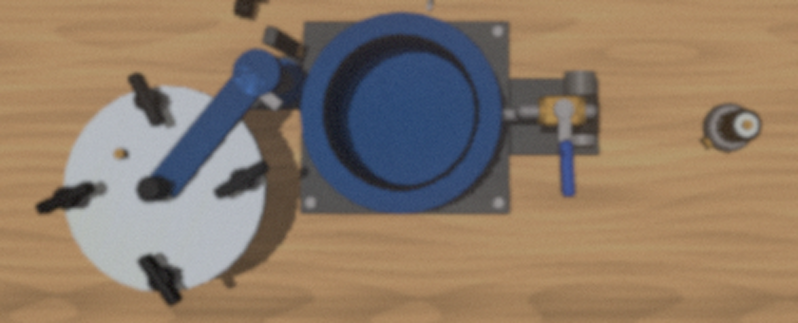

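```bash
cat >> h.py <<'E'
from scipy.optimize import least_squares
def fitc(P,r,c0): return least_squares(lambda c: np.hypot(*(P-c).T)-r,c0,loss='soft_l1',f_scale=.002).x
def yaw():  # angle of tool x axis in world
    M=R.from_quat(arm.state()['eef_rot'],scalar_first=True).as_matrix(); return np.arctan2(M[1,0],M[0,0])
def go(p,ya):
    """shift [cm] and turn in the tool frame to reach TCP p, tool down, x axis at yaw ya (mod pi, kept in joint range)"""
    s=arm.state(); M=R.from_quat(s['eef_rot'],scalar_first=True).as_matrix(); q=s['qpos']
    y0=np.arctan2(M[1,0],M[0,0]); c=y0-q[0]+q[5]
    q1=np.arctan2(p[1],p[0])-np.arcsin(.0695/np.hypot(p[0],p[1]))
    out=[]
    for k in range(-3,4):
        t=ya+k*np.pi; q6=q1+c-t
        if abs(q6)<2.65:
            dq=q6-q[5]; dq_yaw=t-y0
            x=np.array([np.cos(t),np.sin(t),0]);z=np.array([0,0,-1.]);T=np.c_[x,np.cross(z,x),z]
            out.append((abs(dq),t,q6,M.T@(np.array(p)-s['ee_pos'])*100,R.from_matrix(M.T@T).as_rotvec(),dq_yaw))
    for o in sorted(out,key=lambda o:o[0]): print(f' yaw {np.degrees(o[1]):.1f} q6 {o[2]:.2f} shift',o[3].round(2),'turn',o[4].round(3),f'dyaw {o[5]:.2f}')
E
python3 - <<'E'
from h import *
s=load('top0'); f=s['frame']; hsv=cv2.cvtColor(f,cv2.COLOR_RGB2HSV)
def cont(m): 
    n,l,st,c=cv2.connectedComponentsWithStats(m.astype(np.uint8)); 
    i=1+np.argmax(st[1:,4]); return np.vstack([x.reshape(-1,2) for x in cv2.findContours((l==i).astype(np.uint8),0,1)[0]])
def sub(m,x0,y0,x1,y1): o=np.zeros_like(m);o[y0:y1,x0:x1]=m[y0:y1,x0:x1];return o
blue=cv2.inRange(hsv,(100,100,35),(130,255,255))
cn=cont(sub(blue,180,180,297,300)); d=np.hypot(*(cn-[241,240]).T); cn=cn[(d>45)&(cn[:,0]>205)]
pot=fitc(onz(s,cn,.134)[:,:2],.118,[.525,.02]); print('pot rim',pot,len(cn))
lid=cv2.inRange(hsv,(90,0,110),(130,90,255)); cn=cont(sub(lid,50,215,180,345)); d=np.hypot(*(cn-[117,279]).T)
cn=cn[d>46]; lc=fitc(onz(s,cn,.149)[:,:2],.118,[.44,.28]); print('lid',lc,len(cn))
# screws
g=cv2.cvtColor(f,cv2.COLOR_RGB2GRAY)
S=[]
for u,v in [(193,196),(292,197),(293,287),(193,287)]:
    w=g[v-5:v+6,u-5:u+6].astype(float); w=np.clip(w-np.percentile(w,85),0,None); yy,xx=np.mgrid[v-5:v+6,u-5:u+6]; S.append([(w*xx).sum()/w.sum(),(w*yy).sum()/w.sum()])
Q=onz(s,S,.012); print('screws',np.round(S,1).tolist(),Q.round(4).tolist(),Q.mean(0), 'yaw',np.degrees([np.arctan2(*( (Q[a]-Q[b])[[1,0]])) for a,b in((0,3),(1,2))]),np.degrees([np.arctan2(-(Q[a]-Q[b])[0],(Q[a]-Q[b])[1]) for a,b in((0,1),(3,2))]))
print('post cap',onz(s,[[165.3,217.9]],[.17]), 'valve axis',onz(s,[[327.4,236.8]],.2),'sleeve',onz(s,[[328.06,267.08]],.2))
# reservoir
print('cap',onz(s,[[423.2,245.8]],.107),'foot',onz(s,[[412.6,246.8]],.02))
b=load('scene0'); print('scene cap',onz(b,[[152,333]],.107),'foot',onz(b,[[162,349]],.01))
print(proj(b,[.53,-.36,.107]))
print('c',arm.state()['qpos'][[0,5]],yaw())
cv2.imwrite('pics/z2.png',np.vstack([cv2.resize(f[225:270,380:450,::-1],(560,360),interpolation=2)]))
E
```

```text
pot rim [0.52690838 0.02037854] 219
lid [0.4415075  0.28594912] 278
screws [[188.3, 194.2], [291.6, 195.9], [292.1, 286.4], [192.8, 286.2]] [[0.6432, 0.1591, 0.012], [0.6387, -0.0966, 0.012], [0.4176, -0.0975, 0.012], [0.4176, 0.1438, 0.012]] [0.52927058 0.02718938 0.012     ] yaw [3.87082012 0.22294491] [-1.01360842 -0.004737  ]
post cap [[0.5702149  0.17735621 0.17      ]] valve axis [[ 0.52812834 -0.16813936  0.2       ]] sleeve [[ 0.4656539  -0.16897672  0.2       ]]
cap [[ 0.51229669 -0.39280894  0.107     ]] foot [[ 0.5128546  -0.39068421  0.02      ]]
scene cap [[ 0.51847523 -0.39090715  0.107     ]] foot [[ 0.51555246 -0.39190269  0.01      ]]
[[167.67485106 320.66663364]]
c [ 1.12699588 -0.12098612] 1.2479756432076352
```

```bash
python3 - <<'E'
from h import *
p=(.514,-.392); q1=np.arctan2(p[1],p[0]); go([*p,.25],q1)
E
```

```text
yaw -37.3 q6 -0.11 shift [-78.32  -1.83 -61.19] turn [-1.034  1.448  1.446] dyaw -1.90
```

```bash
sed -i 's/z=np.array(\[0,0,-1.\]);T=np.c_\[x,np.cross(z,x),z\]/d=np.array([0,0,-1.]);T=np.c_[x,d,np.cross(x,d)]/' h.py; python3 - <<'E'
from h import *
p=(.514,-.392); q1=np.arctan2(p[1],p[0]); go([*p,.25],q1)
print(R.from_quat(arm.state()['eef_rot'],scalar_first=True).as_matrix().round(3))
E
```

```text
yaw -37.3 q6 -0.11 shift [-78.32  -1.83 -61.19] turn [ 1.0e-03  1.9e+00 -1.0e-03] dyaw -1.90
[[ 0.317 -0.001 -0.948]
 [ 0.948 -0.001  0.317]
 [-0.002 -1.     0.   ]]
```

Request:
servo_tool:
  series: "-40 -2 -31 0 0.95 0;-78.3 -1.8 -61.2 0 1.9 0;-78.3 -1.8 -61.2 0 1.9 0;-78.3 -1.8 -61.2 0 1.9 0;-78.3 -1.8 -61.2 0 1.9 0;-78.3 -1.8 -61.2 0 1.9 0;-78.3 -1.8 -61.2 0 1.9 0;-78.3 -1.8 -61.2 0 1.9 0;-78.3 -1.8 -61.2 0 1.9 0;-78.3 -1.8 -61.2 0 1.9 0;-78.3 -1.8 -61.2 0 1.9 0;-78.3 -1.8 -61.2 0 1.9 0"
  hand: 1

```text
time: 1.3
ee_pos: [0.3825, -0.0222, 0.2429]
eef_rot: [-0.679, 0.68, -0.195, 0.195]
contact_force: [1.0, -0.0, -0.4]
finger_gap: 0.0848
```

```bash
python3 - <<'E'
from h import *
p=(.514,-.392); q1=np.arctan2(p[1],p[0]); go([*p,.25],q1)
print(arm.state()['ee_pos'])
E
```

```text
yaw -37.3 q6 -0.11 shift [ 30.76  -0.67 -24.39] turn [0.001 0.093 0.001] dyaw -0.09
[ 0.38248877 -0.02217397  0.24285439]
```

Request:
servo_tool:
  series: "30.8 -0.7 -24.4 0 0.09 0;30.8 -0.7 -24.4 0 0.09 0;30.8 -0.7 -24.4 0 0.09 0;30.8 -0.7 -24.4 0 0.09 0;30.8 -0.7 -24.4 0 0.09 0;30.8 -0.7 -24.4 0 0.09 0;30.8 -0.7 -24.4 0 0.09 0;30.8 -0.7 -24.4 0 0.09 0;30.8 -0.7 -24.4 0 0.09 0;30.8 -0.7 -24.4 0 0.09 0;30.8 -0.7 -24.4 0 0.09 0"

```text
time: 2.4
ee_pos: [0.5138, -0.3912, 0.2498]
eef_rot: [0.67, -0.67, 0.226, -0.225]
contact_force: [-0.4, 0.2, 0.5]
finger_gap: 0.0856
```

```bash
python3 - <<'E'
from h import *
w=snap('wrist','w1'); t=snap('top','t1')
print(arm.state()['ee_pos'], proj(w,[[.514,-.392,.107],[.514,-.392,0]]))
cv2.imwrite('pics/z3.png',np.vstack([w['frame'][:,:,::-1],cv2.resize(t['frame'][180:315,:,::-1],None,fx=1,fy=1)]))
E
```

```text
[ 0.51395181 -0.39086092  0.25056902] [[280.96886446 192.50854423]
 [280.81788419 166.31546763]]
```

View pics/z3.png

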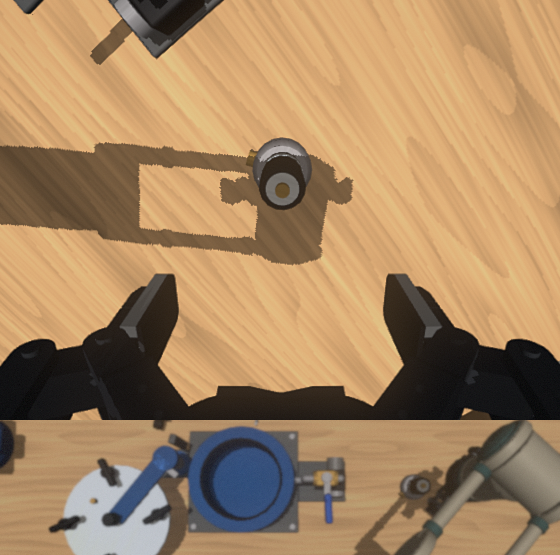

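Wrist view: the cap is at (282,190) and the foot at (282,166), within 2 px of the prediction. There is still only one reservoir. I'll descend and grip.

```bash
python3 - <<'E'
from h import *
w=load('w1'); p=onz(w,[[282.5,190],[282,165.5]],[.107,.01]); print(p); p=p.mean(0)
go([p[0],p[1],.059],np.radians(-37.3))
E
```

```text
[[ 0.51627655 -0.39106291  0.107     ]
 [ 0.51676144 -0.39043321  0.01      ]]
 yaw -37.3 q6 -0.10 shift [ 0.2  19.16  0.18] turn [0.001 0.003 0.   ] dyaw -0.00
```

Request:
servo_tool:
  series: "0.2 5 0.2 0 0 0;0.2 10 0.2 0 0 0;0.2 14 0.2 0 0 0;0.2 17 0.2 0 0 0;0.2 19.1 0.2 0 0 0;0.2 19.1 0.2 0 0 0;0.2 19.1 0.2 0 0 0"

```text
time: 3.2
ee_pos: [0.517, -0.3901, 0.0605]
eef_rot: [-0.67, 0.671, -0.224, 0.225]
contact_force: [-0.3, -0.0, 1.0]
finger_gap: 0.0855
```

Request:
servo_tool:
  series: "0 0 0 0 0 0;0 0 0 0 0 0;0 0 0 0 0 0;0 0 0 0 0 0;0 0 0 0 0 0;0 0 0 0 0 0;0 0 0 0 0 0"
  hand: 0
  newtons: 60

```text
time: 3.9
ee_pos: [0.5171, -0.3902, 0.062]
eef_rot: [-0.67, 0.671, -0.224, 0.225]
contact_force: [-2.0, 2.0, 5.4]
finger_gap: 0.0387
```

Request:
servo_tool:
  series: "0 -4 0 0 0 0;0 -8 0 0 0 0;0 -13 0 0 0 0;0 -18 0 0 0 0;0 -22 0 0 0 0;0 -22 0 0 0 0;0 -22 0 0 0 0"

```text
time: 4.6
ee_pos: [0.5165, -0.3894, 0.2813]
eef_rot: [-0.67, 0.671, -0.224, 0.225]
contact_force: [-0.1, 0.7, -7.2]
finger_gap: 0.0387
```

```bash
python3 - <<'E'
from h import *
print(arm.state()['finger_gap'],arm.state()['contact_force'])
go([.527,.021,.279],0); go([.527,.021,.279],np.radians(-20))
E
```

```text
0.03873827586171913 [-0.10403374  0.68919351 -7.18870383]
 yaw 0.0 q6 -0.09 shift [-23.89   0.18  33.38] turn [ 0.001 -0.647  0.001] dyaw 0.65
 yaw -20.0 q6 0.26 shift [-23.89   0.18  33.38] turn [ 0.001 -0.298  0.001] dyaw 0.30
```

Request:
servo_tool:
  series: "-3 -1 4 0 -0.08 0;-6 -1 8 0 -0.16 0;-9 -1 12 0 -0.24 0;-12 -1 16 0 -0.32 0;-15 -1 20.5 0 -0.4 0;-18 -1 25 0 -0.48 0;-21 -1 29 0 -0.56 0;-23.9 0.2 33.4 0 -0.65 0;-23.9 0.2 33.4 0 -0.65 0;-23.9 0.2 33.4 0 -0.65 0;-23.9 0.2 33.4 0 -0.65 0"

```text
time: 5.7
ee_pos: [0.5259, 0.0207, 0.2765]
eef_rot: [-0.706, 0.708, -0.0, -0.003]
contact_force: [0.4, -1.0, -5.3]
finger_gap: 0.0388
```

```bash
python3 - <<'E'
from h import *
go([.527,.021,.082],0); s=snap('scene','s2'); w=snap('wrist','w2')
cv2.imwrite('pics/z4.png',np.hstack([cv2.resize(s['frame'][60:380,100:430,::-1],(400,388)),cv2.resize(w['frame'][:,:,::-1],(400,388))]))
E
```

```text
yaw 0.0 q6 -0.09 shift [ 0.19 19.45  0.07] turn [ 0.002  0.003 -0.004] dyaw -0.00
```

View pics/z4.png

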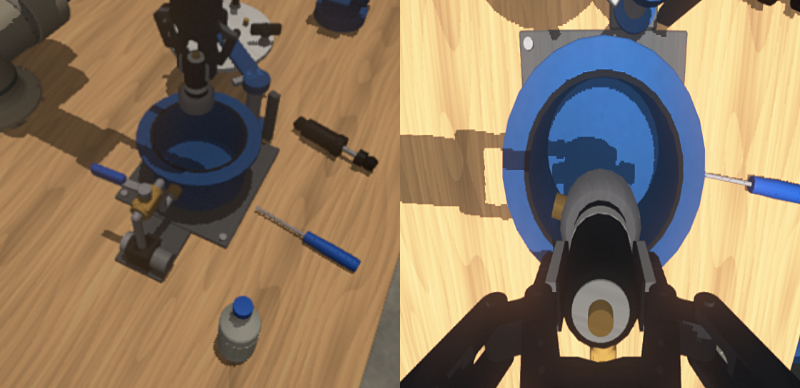

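The reservoir is upright in the gripper over the pot, with its foot over the opening. I'll lower it in.

Request:
servo_tool:
  series: "0.1 4 0 0 0 0;0.1 8 0 0 0 0;0.1 12 0 0 0 0;0.1 15 0 0 0 0;0.1 17.5 0 0 0 0;0.1 18.8 0 0 0 0;0.1 19.5 0 0 0 0;0.1 19.5 0 0 0 0;0.1 19.5 0 0 0 0"

```text
time: 6.7
ee_pos: [0.5282, 0.0187, 0.0834]
eef_rot: [-0.706, 0.708, 0.0, -0.0]
contact_force: [0.5, -0.5, -4.7]
finger_gap: 0.0387
```

Request:
servo_tool:
  series: "0 0 0 0 0 0;0 0 0 0 0 0;0 0 0 0 0 0;0 0 0 0 0 0;0 0 0 0 0 0;0 -1 0 0 0 0;0 -4 0 0 0 0;0 -9 0 0 0 0;0 -14 0 0 0 0;0 -19 0 0 0 0;0 -19 0 0 0 0;0 -19 0 0 0 0"
  hand: 1

```text
time: 7.9
ee_pos: [0.5288, 0.0192, 0.2753]
eef_rot: [-0.706, 0.708, 0.001, 0.001]
contact_force: [-0.1, 0.1, -0.4]
finger_gap: 0.0855
```

```bash
python3 - <<'E'
from h import *
go([.43,.30,.28],0)
for k in (.4401,.2836),: go([*k,.27],np.radians(-37.5+90))
E
```

```text
yaw 0.0 q6 0.48 shift [-9.86 -0.58 28.08] turn [0.003 0.001 0.004] dyaw -0.00
 yaw 52.5 q6 -0.48 shift [-8.86  0.43 26.45] turn [ 0.004 -0.916  0.002] dyaw 0.92
```

```bash
python3 - <<'E'
from h import *
go([.4401,.2836,.27],np.radians(59))
E
```

```text
yaw 59.0 q6 -0.59 shift [-8.86  0.43 26.45] turn [ 0.004 -1.029  0.002] dyaw 1.03
 yaw -121.0 q6 2.55 shift [-8.86  0.43 26.45] turn [-2.000e-03  2.112e+00  5.000e-03] dyaw -2.11
```

Request:
servo_tool:
  series: "-8.9 0.4 26.5 0 2.1 0;-8.9 0.4 26.5 0 2.1 0;-8.9 0.4 26.5 0 2.1 0;-8.9 0.4 26.5 0 2.1 0;-8.9 0.4 26.5 0 2.1 0;-8.9 0.4 26.5 0 2.1 0;-8.9 0.4 26.5 0 2.1 0;-8.9 0.4 26.5 0 2.1 0;-8.9 0.4 26.5 0 2.1 0;-8.9 0.4 26.5 0 2.1 0;-8.9 0.4 26.5 0 2.1 0;-8.9 0.4 26.5 0 2.1 0"

```text
time: 9.1
ee_pos: [0.4383, 0.2836, 0.268]
eef_rot: [-0.463, 0.465, -0.533, 0.534]
contact_force: [0.8, 0.2, -0.2]
finger_gap: 0.0854
```

```bash
python3 - <<'E'
from h import *
print(arm.state()['qpos'])
go([.4401,.2836,.27],np.radians(59))
E
```

```text
[ 0.44310286  0.17838166  1.54574018 -0.00310753  1.42037274  2.15421947]
 yaw -121.0 q6 2.55 shift [-0.02 -0.2   0.17] turn [-0.     0.401  0.004] dyaw -0.40
 yaw 59.0 q6 -0.59 shift [-0.02 -0.2   0.17] turn [ 0.006 -2.74   0.   ] dyaw 2.74
```

Request:
servo_tool:
  series: "0 -0.2 0.2 0 0.15 0;0 -0.2 0.2 0 0.3 0;0 -0.2 0.2 0 0.4 0;0 -0.2 0.2 0 0.4 0"

```text
time: 9.5
ee_pos: [0.4392, 0.2828, 0.268]
eef_rot: [-0.346, 0.351, -0.614, 0.616]
contact_force: [0.7, -0.3, -0.7]
finger_gap: 0.0853
```

```bash
python3 - <<'E'
from h import *
w=snap('wrist','w3'); t=snap('top','t3'); s=snap('scene','s3')
print(arm.state()['qpos'],arm.state()['ee_pos'],proj(w,[[.4401,.2836,.201],[.527,.021,.134]]))
g=lambda a,h,w_: cv2.resize(a[:,:,::-1],(w_,h))
cv2.imwrite('pics/z5.png',np.vstack([np.hstack([g(w['frame'],300,400),g(t['frame'],300,400)]),np.hstack([g(s['frame'],300,400),g(s['frame'][120:240,200:360],300,400)])]))
E
```

```text
[ 0.44099508  0.18067158  1.54064835 -0.00312866  1.42553473  2.55024255] [0.43976573 0.28306235 0.26889387] [[277.79183686 224.6472592 ]
 [540.87129235 -99.08123306]]
```

View pics/z5.png

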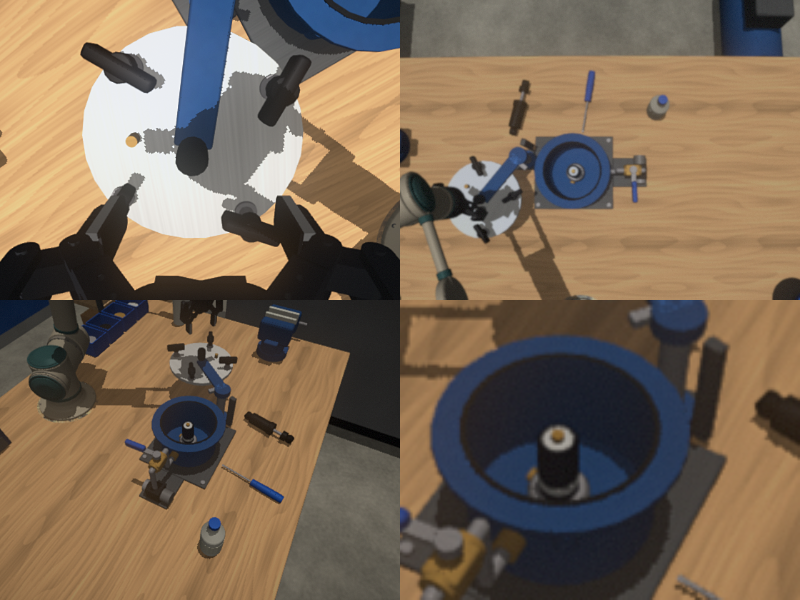

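The reservoir stands upright in the middle of the pot. In the wrist view the handle is at about (269,224), with the arm running up the image, across the jaw direction. Next I'll measure the handle and knobs.

```bash
python3 - <<'E'
from h import *
w=load('w3'); f=w['frame']; dark=(f.max(2)<70).astype(np.uint8)
dark=cv2.morphologyEx(dark,cv2.MORPH_OPEN,np.ones((3,3)))
n,l,st,c=cv2.connectedComponentsWithStats(dark)
for i in range(1,n):
    if st[i][4]<300: continue
    cn=max(cv2.findContours((l==i).astype(np.uint8),0,1)[0],key=len)
    r=cv2.minAreaRect(cn); print(st[i],c[i].round(0),r)
print(onz(w,[[269,224]],.201))
cv2.imwrite('pics/z6.png',cv2.resize(f[40:350,100:440,::-1],(800,730)))
E
```

```text
[326   0  24  29 353] [336.  17.] ((338.1351318359375, 14.189188003540039), (22.35826301574707, 26.3038387298584), 9.462322235107422)
[ 361    0  132   76 4014] [415.  40.] ((420.0089416503906, 43.495582580566406), (146.59234619140625, 48.47127151489258), 37.38145065307617)
[ 454    0  106   35 1823] [523.  18.] ((506.5, 17.0), (34.0, 105.0), 90.0)
[ 113   60  106   67 2380] [159.  89.] ((165.67730712890625, 93.94277954101562), (113.09496307373047, 42.88165283203125), 17.650123596191406)
[ 361   77   75  100 3531] [397. 125.] ((396.93414306640625, 124.02255249023438), (45.164852142333984, 109.69970703125), 40.15599822998047)
[ 247  191   45   55 2017] [269. 218.] ((269.0, 218.0), (54.0, 44.0), 90.0)
[    0   257   560   163 39214] [285. 370.] ((279.5, 338.0), (162.0, 559.0), 90.0)
[[0.44326444 0.28801735 0.201     ]]
```

View pics/z6.png

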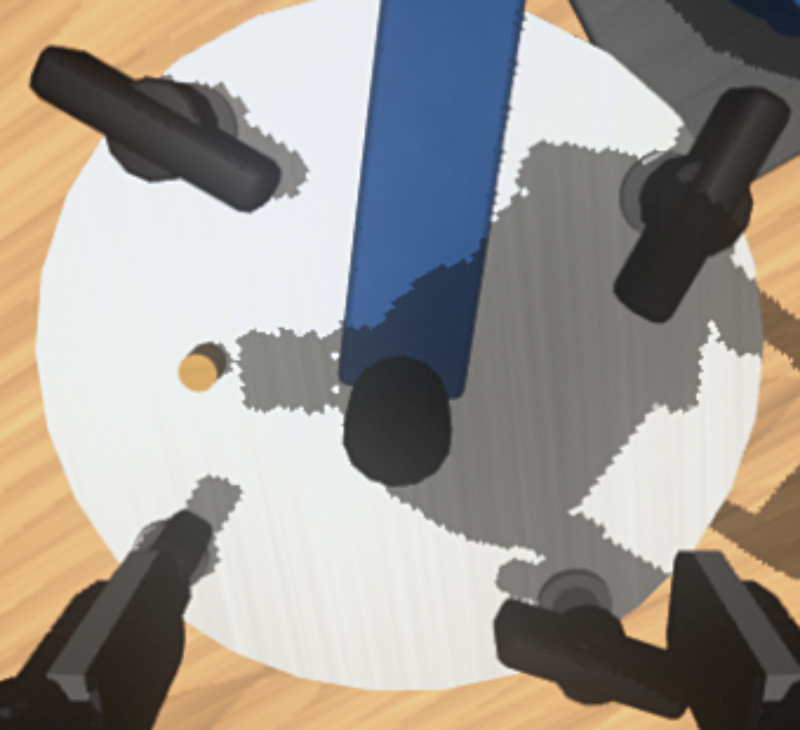

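The black handle is at (269,224), with the low blue arm running up to (293,40). I'll get the post position from the arm's direction.

```bash
python3 - <<'E'
from h import *
w=load('w3')
H=onz(w,[[268.7,224.4]],.201)[0]; print('H',H)
for z in(.16,.17):
    a=onz(w,[[270.8,204.9],[292.9,40]],z); d=a[1]-a[0]; d/=np.linalg.norm(d); print(z,a[:,:2],np.degrees(np.arctan2(d[1],d[0])),(H+.17*d)[:2])
# knobs, top of bars z=.195: ends in z6 px
K={'A':[(55,75),(255,185)],'B':[(757,112),(648,297)],'D':[(525,628),(680,695)]}
for k,e in K.items():
    q=onz(w,np.array(e)/2.353+[100,40],.195); d=q[1]-q[0]; m=q.mean(0)-H
    print(k,q.mean(0)[:2],'len',np.linalg.norm(d),'bar',np.degrees(np.arctan2(d[1],d[0])),'radial',np.degrees(np.arctan2(m[1],m[0])),np.hypot(*m[:2]))
go([H[0],H[1],.163],np.radians(57))
E
```

```text
H [0.44313567 0.28831314 0.201     ]
0.16 [[0.44252    0.28796855]
 [0.52969087 0.21827882]] -38.64097775286406 [0.57591826 0.18215861]
0.17 [[0.44513063 0.28618003]
 [0.52881158 0.21928037]] -38.64097775286407 [0.57591826 0.18215861]
A [0.53875621 0.29873449] len 0.05400612731924136 bar -150.3817876006354 radial 6.219921158496187 0.09618675439396467
B [0.45359506 0.19261473] len 0.05174770897888533 bar 121.92779030266338 radial -83.76259513261287 0.09626828734862772
D [0.3469391  0.27479946] len 0.054438355166525045 bar -147.80762040435377 radial -172.0034254751108 0.09714113409516359
 yaw -123.0 q6 2.59 shift [-0.69 10.59  0.02] turn [0.    0.038 0.006] dyaw -0.04
 yaw 57.0 q6 -0.55 shift [-0.69 10.59  0.02] turn [ 0.009 -3.104 -0.   ] dyaw 3.10
```

Request:
servo_tool:
  series: "-0.7 0 0 0 0.02 0;-0.7 4 0 0 0.02 0;-0.7 7.5 0 0 0.02 0;-0.7 9.5 0 0 0.02 0;-0.7 10.6 0 0 0.02 0;-0.7 10.6 0 0 0.02 0;-0.7 10.6 0 0 0.02 0"

```text
time: 10.35
ee_pos: [0.4438, 0.2891, 0.1636]
eef_rot: [-0.342, 0.344, -0.617, 0.619]
contact_force: [0.1, 0.1, 0.5]
finger_gap: 0.0858
```

Request:
servo_tool:
  series: "0 0 0 0 0 0;0 0 0 0 0 0;0 0 0 0 0 0;0 0 0 0 0 0;0 0 0 0 0 0;0 0 0 0 0 0;0 0 0 0 0 0"
  hand: 0
  newtons: 60

```text
time: 11.05
ee_pos: [0.4439, 0.2888, 0.1644]
eef_rot: [-0.342, 0.344, -0.617, 0.619]
contact_force: [-1.4, -1.5, 5.9]
finger_gap: 0.0287
```

```bash
cat >> h.py <<'E'
def arc(c,th,n):
    """rows along an arc about world point c (TCP+tool turned by th, ccw positive), in the present tool frame"""
    s=arm.state(); M=R.from_quat(s['eef_rot'],scalar_first=True).as_matrix(); p=s['ee_pos']
    for t in np.linspace(0,th,n+1)[1:]:
        Z=R.from_rotvec([0,0,t]).as_matrix(); v=np.r_[(p-np.r_[c,0])[:2],0]
        print((M.T@(Z@v-v)*100).round(1), 'turn y',round(-t,3))
E
python3 - <<'E'
from h import *
s=arm.state(); print(s['ee_pos'],s['contact_force'],s['finger_gap'],np.degrees(yaw())); P=np.array([.576,.182]); d=s['ee_pos'][:2]-P; print(np.hypot(*d),np.degrees(np.arctan2(*d[::-1])))
arc(P,1.0,10)
E
```

```text
[0.44385377 0.28882231 0.16444746] [-1.35868184 -1.46181669  5.93318559] 0.02871128173465874 -121.96451112538742
0.16992243208514168 141.04916013470145
[ 1.7  0.  -0.1] turn y -0.1
[ 3.4  0.  -0.1] turn y -0.2
[5.1 0.  0.1] turn y -0.3
[6.7 0.  0.5] turn y -0.4
[8.3 0.  1.1] turn y -0.5
[9.9 0.  1.8] turn y -0.6
[11.4  0.1  2.6] turn y -0.7
[12.7  0.1  3.6] turn y -0.8
[14.   0.1  4.8] turn y -0.9
[15.1  0.1  6. ] turn y -1.0
```

Request:
servo_tool:
  series: "1.7 0 -0.1 0 -0.1 0;3.4 0 -0.1 0 -0.2 0;5.1 0 0.1 0 -0.3 0;6.7 0 0.5 0 -0.4 0;8.3 0 1.1 0 -0.5 0;8.3 0 1.1 0 -0.5 0;8.3 0 1.1 0 -0.5 0"

```text
time: 11.75
ee_pos: [0.4089, 0.2123, 0.1645]
eef_rot: [-0.483, 0.487, -0.514, 0.515]
contact_force: [-1.0, -1.5, -1.6]
finger_gap: 0.0285
```

```bash
python3 - <<'E'
from h import *
s=arm.state(); print(s['ee_pos'],s['contact_force'],s['wrist_torque'],s['finger_gap'],np.degrees(yaw())); P=np.array([.576,.182]); d=s['ee_pos'][:2]-P; print(np.hypot(*d),np.degrees(np.arctan2(*d[::-1])))
arc(P,1.1,11)
E
```

```text
[0.40888939 0.21230772 0.16445486] [-1.00185677 -1.47016363 -1.57451907] [ 0.05722806 -0.05525723  0.60612185] 0.028506467979952165 -93.39234728231871
0.1698367255158944 169.72038665610108
[ 1.7  0.  -0.1] turn y -0.1
[ 3.4  0.  -0.1] turn y -0.2
[5.1 0.  0.2] turn y -0.3
[6.7 0.  0.5] turn y -0.4
[8.3 0.  1.1] turn y -0.5
[9.9 0.  1.8] turn y -0.6
[11.3  0.1  2.7] turn y -0.7
[12.7  0.1  3.7] turn y -0.8
[14.   0.1  4.8] turn y -0.9
[15.1  0.1  6. ] turn y -1.0
[16.1  0.1  7.4] turn y -1.1
```

Request:
servo_tool:
  series: "1.7 0 -0.1 0 -0.1 0;3.4 0 -0.1 0 -0.2 0;5.1 0 0.2 0 -0.3 0;6.7 0 0.5 0 -0.4 0;8.3 0 1.1 0 -0.5 0;9.9 0 1.8 0 -0.6 0;11.3 0.1 2.7 0 -0.7 0;12.7 0.1 3.7 0 -0.8 0;14 0.1 4.8 0 -0.9 0;15.1 0.1 6 0 -1 0;16.1 0.1 7.4 0 -1.1 0;16.1 0.1 7.4 0 -1.1 0"

```text
time: 12.95
ee_pos: [0.476, 0.0476, 0.1644]
eef_rot: [-0.681, 0.684, -0.185, 0.187]
contact_force: [3.8, 1.1, -1.5]
finger_gap: 0.0286
```

```bash
python3 - <<'E'
from h import *
s=arm.state(); print(s['ee_pos'],s['contact_force'],s['wrist_torque'],s['finger_gap'],np.degrees(yaw())); P=np.array([.576,.182]); d=s['ee_pos'][:2]-P; print(np.hypot(*d),np.degrees(np.arctan2(*d[::-1])))
arc(P,.45,9)
E
```

```text
[0.47595522 0.04763472 0.16444193] [ 3.81609643  1.05271872 -1.4759831 ] [ 0.15777753 -0.65101755  0.30265604] 0.02855900301893823 -30.48245101776561
0.1675201110013134 -126.6703796477306
[ 0.8  0.  -0.1] turn y -0.05
[ 1.7  0.  -0.1] turn y -0.1
[ 2.5  0.  -0.1] turn y -0.15
[ 3.3  0.  -0. ] turn y -0.2
[4.2 0.  0.1] turn y -0.25
[5.  0.  0.2] turn y -0.3
[5.8 0.  0.4] turn y -0.35
[6.6 0.  0.6] turn y -0.4
[7.4 0.  0.9] turn y -0.45
```

Request:
servo_tool:
  series: "0.8 0 -0.1 0 -0.05 0;1.7 0 -0.1 0 -0.1 0;2.5 0 -0.1 0 -0.15 0;3.3 0 0 0 -0.2 0;4.2 0 0.1 0 -0.25 0;5 0 0.2 0 -0.3 0;5.5 0 0.3 0 -0.33 0;5.8 0 0.4 0 -0.35 0;5.8 0 0.4 0 -0.35 0"

```text
time: 13.85
ee_pos: [0.5276, 0.0228, 0.1644]
eef_rot: [-0.703, 0.705, -0.065, 0.065]
contact_force: [-1.6, 4.6, 1.0]
finger_gap: 0.0286
```

Request:
servo_tool:
  series: "0.2 0 0 0 -0.01 0;0.4 0 0 0 -0.02 0;0.4 0 0 0 -0.02 0"

```text
time: 14.15
ee_pos: [0.5298, 0.0222, 0.1644]
eef_rot: [-0.704, 0.706, -0.059, 0.057]
contact_force: [-7.4, 1.2, 4.1]
finger_gap: 0.0289
```

Request:
servo_tool:
  series: "0.2 0 0 0 -0.01 0;0.4 0 0 0 -0.02 0;0.4 0 0 0 -0.02 0"

```text
time: 14.45
ee_pos: [0.5296, 0.0226, 0.1642]
eef_rot: [-0.705, 0.706, -0.056, 0.047]
contact_force: [-12.0, 2.9, 7.2]
finger_gap: 0.0287
```

```bash
python3 - <<'E'
from h import *
s=arm.state(); print(s['ee_pos'],s['contact_force'],s['wrist_torque'],s['finger_gap'],np.degrees(yaw())); P=np.array([.576,.182]); d=s['ee_pos'][:2]-P; print(np.hypot(*d),np.degrees(np.arctan2(*d[::-1])))
E
```

```text
[0.52963542 0.02258158 0.16423917] [-12.02776415   2.86625259   7.20652622] [ 0.62206838  0.91155244 -0.01959797] 0.028653462609745627 -8.319858961279362
0.16602381289995072 -106.21632049267345
```

Request:
servo_tool:
  series: "0 0 0 0 0 0;0 0 0 0 0 0;0 0 0 0 0 0;0 0 0 0 0 0;0 -4 0 0 0 0;0 -9 0 0 0 0;0 -14 -2 0 0 0;0 -18 -4 0 0 0;0 -18 -6 0 0 0;0 -18 -6 0 0 0;0 -18 -6 0 0 0"
  hand: 1

```text
time: 15.55
ee_pos: [0.523, -0.0366, 0.3438]
eef_rot: [-0.705, 0.705, -0.056, 0.047]
contact_force: [0.7, 0.7, -0.7]
finger_gap: 0.0855
```

```bash
python3 - <<'E'
from h import *
w=snap('wrist','w4'); print(arm.state()['ee_pos'])
cv2.imwrite('pics/z7.png',cv2.resize(w['frame'][:,:,::-1],(800,600)))
E
```

```text
[ 0.52287785 -0.03614327  0.34337684]
```

View pics/z7.png

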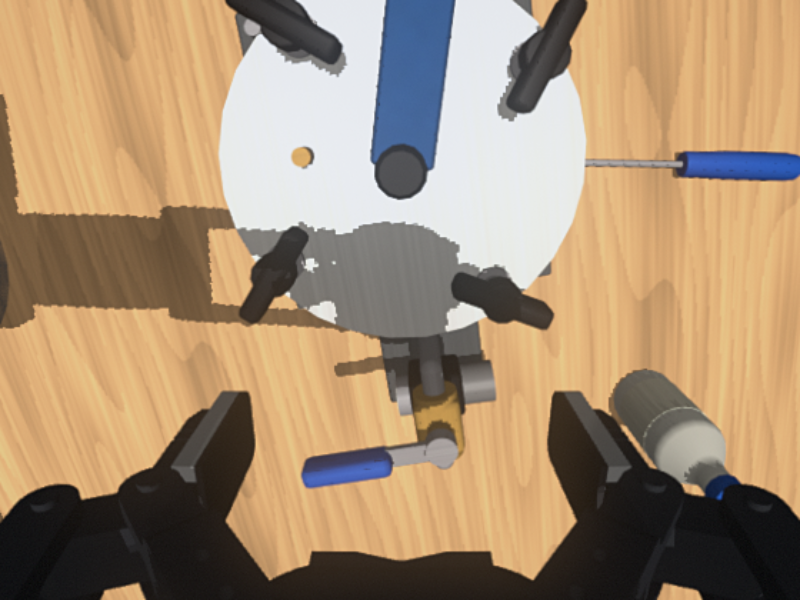

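```bash
python3 - <<'E'
from h import *
w=load('w4'); s=.7
H=onz(w,[[400*s,172*s]],.201)[0]; print('H',H)
f=w['frame']; dark=(f.max(2)<75).astype(np.uint8)
K={'TL':[(236,-3),(337,52)],'TR':[(583,0),(515,104)],'BL':[(298,234),(247,314)],'BR':[(460,287),(547,318)]}
for k,e in K.items():
    q=onz(w,np.array(e)*s,.193); d=q[1]-q[0]; m=q.mean(0)-H; b=np.degrees(np.arctan2(d[1],d[0])); r=np.degrees(np.arctan2(m[1],m[0]))
    print(k,q.mean(0)[:2].round(4),'len',np.linalg.norm(d).round(4),'bar',round(b,1),'radial',round(r,1),np.hypot(*m[:2]).round(4),'rel',round((b-r)%180,1))
    c=np.array(e).mean(0)*s
v=onz(w,np.array([[441,452],[346,467]])*s,[.2,.202]); print('valve',v, np.linalg.norm(v[0]-v[1]))
q=[(303,470),(390,460)]; q=onz(w,np.array(q)*s,.202); d=q[1]-q[0]; print('lever ang',np.degrees(np.arctan2(d[1],d[0])))
# pivot + arm direction
a=onz(w,np.array([[402,160],[420,0]])*s,.165); d=a[1]-a[0]; print('arm ang',np.degrees(np.arctan2(d[1],d[0])))
E
```

```text
H [0.52958751 0.01987854 0.201     ]
TL [0.4823 0.1029] len 0.0584 bar -36.5 radial 119.7 0.0955 rel 23.9
TR [0.6155 0.0693] len 0.061 bar -130.4 radial 29.9 0.099 rel 19.7
BL [ 0.4455 -0.0285] len 0.06 bar -133.3 radial -150.1 0.097 rel 16.8
BR [ 0.5798 -0.0653] len 0.0569 bar -28.4 radial -59.5 0.0989 rel 31.1
valve [[ 0.52996142 -0.15915899  0.2       ]
 [ 0.46713113 -0.1607438   0.202     ]] 0.06288209410084508
lever ang 0.13803984684418388
arm ang 75.10378556394981
```

Home stop felt: the lid sits over the pot and the arm points at 75°. The view shows all four knobs, the valve axis at (441,452) and the sleeve at (346,467). I'll start knob round 1, in the order TL, BR, TR, BL.

```bash
cat >> h.py <<'E'
C=np.array([.529,.021])
KN={'TL':120,'TR':30,'BL':-150,'BR':-60}
def kpos(k,z=.169): a=np.radians(KN[k]); return [*(C+.1*np.array([np.cos(a),np.sin(a)])),z]
def kgo(k,bar): go(kpos(k),np.radians(bar+90))
E
python3 - <<'E'
from h import *
kgo('TL',143.5)
E
```

```text
yaw 53.5 q6 -0.85 shift [-6.19 17.5  13.62] turn [-0.006 -1.079 -0.013] dyaw 1.08
 yaw -126.5 q6 2.29 shift [-6.19 17.5  13.62] turn [ 0.015  2.062 -0.007] dyaw -2.06
```

Request:
servo_tool:
  series: "-3 6 7 0 -0.5 0;-6.2 10 13.6 0 -1.08 0;-6.2 10 13.6 0 -1.08 0;-6.2 10 13.6 0 -1.08 0;-6.2 10 13.6 0 -1.08 0;-6.2 10 13.6 0 -1.08 0;-6.2 10 13.6 0 -1.08 0;-6.2 11.5 13.6 0 -1.08 0;-6.2 14.5 13.6 0 -1.08 0;-6.2 16.5 13.6 0 -1.08 0;-6.2 17.5 13.6 0 -1.08 0;-6.2 17.5 13.6 0 -1.08 0"

```text
time: 16.8
ee_pos: [0.4773, 0.108, 0.1671]
eef_rot: [0.634, -0.628, -0.313, 0.324]
contact_force: [0.5, -0.6, 0.5]
finger_gap: 0.0855
```

Request:
servo_tool:
  series: "0 0 0 0 0 0;0 0 0 0 0 0;0 0 0 0 0 0;0 0 0 0 0 0;0 0 0 0 0 0;0 0 0 0 0 0;0 0 0 0 0 0"
  hand: 0
  newtons: 50

```text
time: 17.5
ee_pos: [0.4771, 0.1074, 0.1677]
eef_rot: [0.634, -0.629, -0.313, 0.325]
contact_force: [-2.1, -3.0, 5.9]
finger_gap: 0.0136
```

```bash
python3 - <<'E'
from h import *
s=arm.state(); print(s['ee_pos'],kpos('TL'),s['contact_force'],s['wrist_torque'],s['finger_gap'],np.degrees(yaw())-90)
w=snap('wrist','w5'); cv2.imwrite('pics/z8.png',w['frame'][:,:,::-1])
E
```

```text
[0.47712168 0.10735036 0.1677337 ] [np.float64(0.47900000000000004), np.float64(0.10760254037844388), 0.169] [-2.07843235 -2.95070396  5.87156762] [-0.36626046  0.27410454 -0.0469899 ] 0.01355544742822517 -36.40391220412725
```

View pics/z8.png

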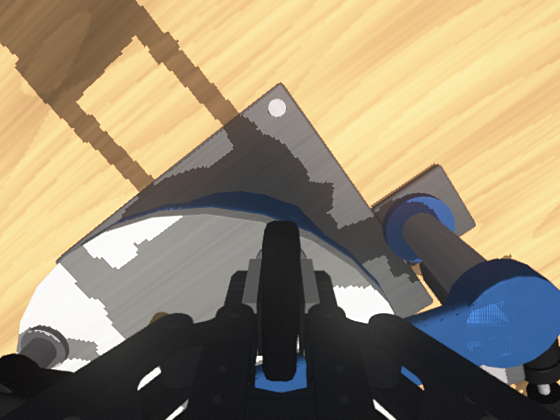

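The knob bar is gripped squarely (gap 13.6 mm, bar at 143.6°). I'll turn it 1.04 rad clockwise.

Request:
servo_tool:
  series: "0 0 0 0 0.13 0;0 0 0 0 0.26 0;0 0 0 0 0.39 0;0 0 0 0 0.52 0;0 0 0 0 0.65 0;0 0 0 0 0.78 0;0 0 0 0 0.91 0;0 0 0 0 1.04 0;0 0 0 0 1.04 0;0 0 0 0 1.04 0"

```text
time: 18.55
ee_pos: [0.4792, 0.1081, 0.1678]
eef_rot: [0.706, -0.706, 0.041, -0.031]
contact_force: [4.7, 1.4, -4.0]
finger_gap: 0.0134
```

Request:
servo_tool:
  series: "0 0 0 0 0 0;0 0 0 0 0 0;0 0 0 0 0 0;0 0 0 0 0 0;0 -3 0 0 0 0;0 -7 0 0 0 0;0 -7 0 0 0 0"
  hand: 1

```text
time: 19.25
ee_pos: [0.4832, 0.1082, 0.2428]
eef_rot: [0.707, -0.706, 0.038, -0.035]
contact_force: [0.5, -0.5, -0.2]
finger_gap: 0.0852
```

```bash
python3 - <<'E'
from h import *
print(np.degrees(yaw())-90); kgo('BR',151.6)
E
```

```text
-95.86889153453785
 yaw 61.6 q6 -1.31 shift [ 11.34   7.32 -16.32] turn [-0.003 -1.178 -0.003] dyaw 1.18
 yaw -118.4 q6 1.83 shift [ 11.34   7.32 -16.32] turn [ 0.003  1.964 -0.004] dyaw -1.96
```

Request:
servo_tool:
  series: "5.5 0 -8 0 -0.5 0;11.3 0 -16.3 0 -1.18 0;11.3 0 -16.3 0 -1.18 0;11.3 0 -16.3 0 -1.18 0;11.3 0 -16.3 0 -1.18 0;11.3 0 -16.3 0 -1.18 0;11.3 0 -16.3 0 -1.18 0;11.3 1 -16.3 0 -1.18 0;11.3 3 -16.3 0 -1.18 0;11.3 6 -16.3 0 -1.18 0;11.3 7.3 -16.3 0 -1.18 0;11.3 7.3 -16.3 0 -1.18 0"

```text
time: 20.45
ee_pos: [0.5767, -0.0649, 0.1667]
eef_rot: [0.609, -0.604, -0.361, 0.365]
contact_force: [-0.4, -0.3, -0.7]
finger_gap: 0.0855
```

Request:
servo_tool:
  series: "0 0 0 0 0 0;0 0 0 0 0 0;0 0 0 0 0 0;0 0 0 0 0 0;0 0 0 0 0 0;0 0 0 0 0 0;0 0 0 0 0 0"
  hand: 0

```text
time: 21.15
ee_pos: [0.5767, -0.0656, 0.1675]
eef_rot: [0.609, -0.605, -0.36, 0.365]
contact_force: [-1.5, -2.2, 5.2]
finger_gap: 0.0129
```

```bash
python3 - <<'E'
from h import *
s=arm.state(); print(s['ee_pos'],kpos('BR'),s['contact_force'],s['finger_gap'],'bar',np.degrees(yaw())+90, 'turn to 84:',np.radians(np.degrees(yaw())+90-84))
E
```

```text
[ 0.57673832 -0.06562527  0.16747367] [np.float64(0.5790000000000001), np.float64(-0.06560254037844386), 0.169] [-1.53081965 -2.22710767  5.24757705] 0.012934510247244442 bar 151.75335222798762 turn to 84: 1.1825190756418198
```

Request:
servo_tool:
  series: "0 0 0 0 0.13 0;0 0 0 0 0.26 0;0 0 0 0 0.39 0;0 0 0 0 0.52 0;0 0 0 0 0.65 0;0 0 0 0 0.78 0;0 0 0 0 0.91 0;0 0 0 0 1.05 0;0 0 0 0 1.18 0;0 0 0 0 1.18 0;0 0 0 0 1.18 0"

```text
time: 22.25
ee_pos: [0.5785, -0.0641, 0.1675]
eef_rot: [0.708, -0.705, 0.037, -0.033]
contact_force: [3.6, 3.4, -1.0]
finger_gap: 0.0131
```

Request:
servo_tool:
  series: "0 0 0 0 0 0;0 0 0 0 0 0;0 0 0 0 0 0;0 0 0 0 0 0;0 -3 0 0 0 0;0 -7 0 0 0 0;0 -7 0 0 0 0"
  hand: 1

```text
time: 22.95
ee_pos: [0.5819, -0.0654, 0.2432]
eef_rot: [0.707, -0.706, 0.033, -0.037]
contact_force: [0.5, -0.1, 0.4]
finger_gap: 0.0853
```

```bash
python3 - <<'E'
from h import *
print(np.degrees(yaw())-90); kgo('TR',49.6)
E
```

```text
-95.70267826612468
 yaw -40.4 q6 0.71 shift [ 1.96  7.46 13.89] turn [-0.004  0.606  0.004] dyaw -0.61
 yaw 139.6 q6 -2.43 shift [ 1.96  7.46 13.89] turn [ 0.006 -2.536  0.005] dyaw 2.54
```

Request:
servo_tool:
  series: "1 0 5 0 0.15 0;2 0 10 0 0.3 0;2 0 13.9 0 0.45 0;2 0 13.9 0 0.61 0;2 0 13.9 0 0.61 0;2 1 13.9 0 0.61 0;2 4 13.9 0 0.61 0;2 6.5 13.9 0 0.61 0;2 7.5 13.9 0 0.61 0;2 7.5 13.9 0 0.61 0"

```text
time: 23.95
ee_pos: [0.6146, 0.0707, 0.1664]
eef_rot: [0.664, -0.662, 0.246, -0.246]
contact_force: [0.3, 0.3, 0.2]
finger_gap: 0.0853
```

Request:
servo_tool:
  series: "0 0 0 0 0 0;0 0 0 0 0 0;0 0 0 0 0 0;0 0 0 0 0 0;0 0 0 0 0 0;0 0 0 0 0 0;0 0 0 0 0 0"
  hand: 0

```text
time: 24.65
ee_pos: [0.6157, 0.0699, 0.1673]
eef_rot: [0.664, -0.663, 0.244, -0.247]
contact_force: [2.6, -3.0, 3.5]
finger_gap: 0.0138
```

```bash
python3 - <<'E'
from h import *
s=arm.state(); print(s['ee_pos'],kpos('TR'),s['contact_force'],s['finger_gap'],'bar',np.degrees(yaw())+90, 'turn to -6:',np.radians(np.degrees(yaw())+90+6))
E
```

```text
[0.61567674 0.06988441 0.16729139] [np.float64(0.6156025403784439), np.float64(0.071), 0.169] [ 2.61478018 -2.950096    3.45155221] 0.013793625325783574 bar 49.356848968594065 turn to -6: 0.9661592780311935
```

Request:
servo_tool:
  series: "0 0 0 0 0.13 0;0 0 0 0 0.26 0;0 0 0 0 0.39 0;0 0 0 0 0.52 0;0 0 0 0 0.65 0;0 0 0 0 0.78 0;0 0 0 0 0.91 0;0 0 0 0 0.97 0;0 0 0 0 0.97 0;0 0 0 0 0.97 0"

```text
time: 25.65
ee_pos: [0.6154, 0.0694, 0.1673]
eef_rot: [-0.473, 0.472, -0.525, 0.527]
contact_force: [1.2, -3.5, 1.9]
finger_gap: 0.013
```

Request:
servo_tool:
  series: "0 0 0 0 0 0;0 0 0 0 0 0;0 0 0 0 0 0;0 0 0 0 0 0;0 -3 0 0 0 0;0 -7 0 0 0 0;0 -7 0 0 0 0"
  hand: 1

```text
time: 26.35
ee_pos: [0.6183, 0.0698, 0.2433]
eef_rot: [-0.476, 0.469, -0.523, 0.529]
contact_force: [0.5, -0.0, 0.4]
finger_gap: 0.0852
```

```bash
python3 - <<'E'
from h import *
print(np.degrees(yaw())+90); kgo('BL',46.7)
E
```

```text
-6.118961035702654
 yaw -43.3 q6 0.53 shift [ 11.71   7.18 -16.54] turn [-0.014 -0.922  0.005] dyaw 0.92
 yaw 136.7 q6 -2.61 shift [ 11.71   7.18 -16.54] turn [-0.006  2.22  -0.016] dyaw 4.06
```

Request:
servo_tool:
  series: "5 0 -8 0 -0.3 0;11.7 0 -16.5 0 -0.92 0;11.7 0 -16.5 0 -0.92 0;11.7 0 -16.5 0 -0.92 0;11.7 0 -16.5 0 -0.92 0;11.7 0 -16.5 0 -0.92 0;11.7 0 -16.5 0 -0.92 0;11.7 2 -16.5 0 -0.92 0;11.7 5 -16.5 0 -0.92 0;11.7 7 -16.5 0 -0.92 0;11.7 7.2 -16.5 0 -0.92 0;11.7 7.2 -16.5 0 -0.92 0"

```text
time: 27.55
ee_pos: [0.4429, -0.0287, 0.1686]
eef_rot: [0.659, -0.655, 0.257, -0.266]
contact_force: [0.2, 0.0, 0.2]
finger_gap: 0.0856
```

Request:
servo_tool:
  series: "0 0 0 0 0 0;0 0 0 0 0 0;0 0 0 0 0 0;0 0 0 0 0 0;0 0 0 0 0 0;0 0 0 0 0 0;0 0 0 0 0 0"
  hand: 0

```text
time: 28.25
ee_pos: [0.4432, -0.0288, 0.1691]
eef_rot: [0.659, -0.655, 0.257, -0.266]
contact_force: [-0.3, -0.1, 4.1]
finger_gap: 0.0133
```

```bash
python3 - <<'E'
from h import *
s=arm.state(); print(s['ee_pos'],kpos('BL'),s['contact_force'],s['finger_gap'],'bar',np.degrees(yaw())+90, 'turn to -6:',np.radians(np.degrees(yaw())+90+6))
E
```

```text
[ 0.44317774 -0.02884922  0.16905942] [np.float64(0.44239745962155613), np.float64(-0.028999999999999995), 0.169] [-0.2825177  -0.07921433  4.14202563] 0.013278638949071966 bar 46.53864049540642 turn to -6: 0.9169722611664668
```

Request:
servo_tool:
  series: "0 0 0 0 0.13 0;0 0 0 0 0.26 0;0 0 0 0 0.39 0;0 0 0 0 0.52 0;0 0 0 0 0.65 0;0 0 0 0 0.78 0;0 0 0 0 0.92 0;0 0 0 0 0.92 0;0 0 0 0 0.92 0"

```text
time: 29.15
ee_pos: [0.4436, -0.0303, 0.1692]
eef_rot: [-0.476, 0.47, -0.521, 0.53]
contact_force: [0.3, -5.7, 0.4]
finger_gap: 0.0134
```

Request:
servo_tool:
  series: "0 0 0 0 0 0;0 0 0 0 0 0;0 0 0 0 0 0;0 0 0 0 0 0;0 -3 0 0 0 0;0 -7 0 0 0 0;0 -12 -6 0 0 0;0 -12 -6 0 0 0;0 -12 -6 0 0 0"
  hand: 1

```text
time: 30.05
ee_pos: [0.3811, -0.0233, 0.291]
eef_rot: [-0.478, 0.469, -0.52, 0.531]
contact_force: [0.7, -0.5, 0.5]
finger_gap: 0.0855
```

```bash
python3 - <<'E'
from h import *
print(np.degrees(yaw())+90); kgo('TL',84)
w=snap('wrist','w6');t=snap('top','t6'); cv2.imwrite('pics/z9.png',np.hstack([cv2.resize(w['frame'][:,:,::-1],(400,300)),cv2.resize(t['frame'][150:330,150:390,::-1],(400,300),interpolation=2)]))
E
```

```text
-5.945355420458782
 yaw -6.0 q6 0.18 shift [-14.05  12.33   8.13] turn [-0.014 -1.57   0.017] dyaw 1.57
```

View pics/z9.png

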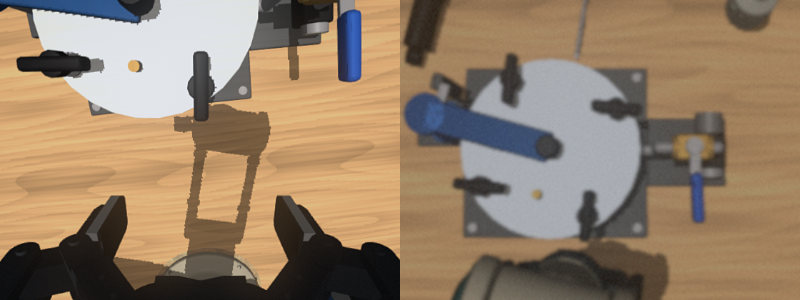

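All knobs are at half travel and the lid is still home. Round 2.

Request:
servo_tool:
  series: "-7 2 4 0 -0.6 0;-14 4 8.1 0 -1.57 0;-14 4 8.1 0 -1.57 0;-14 4 8.1 0 -1.57 0;-14 4 8.1 0 -1.57 0;-14 4 8.1 0 -1.57 0;-14 4 8.1 0 -1.57 0;-14 4 8.1 0 -1.57 0;-14 4 8.1 0 -1.57 0;-14 4 8.1 0 -1.57 0;-14 4 8.1 0 -1.57 0;-14 4 8.1 0 -1.57 0"

```text
time: 31.35
ee_pos: [0.4785, 0.1074, 0.2477]
eef_rot: [-0.705, 0.707, -0.032, 0.042]
contact_force: [0.1, -0.6, 0.2]
finger_gap: 0.0855
```

```bash
python3 - <<'E'
from h import *
kgo('TL',84)
E
```

```text
yaw -6.0 q6 0.18 shift [-0.06  7.87  0.04] turn [ 0.002 -0.     0.014] dyaw 0.00
```

Request:
servo_tool:
  series: "0 3 0 0 0 0.014;0 6 0 0 0 0.014;0 7.8 0 0 0 0.014;0 7.8 0 0 0 0.014"

```text
time: 31.75
ee_pos: [0.4775, 0.107, 0.166]
eef_rot: [-0.705, 0.707, -0.04, 0.035]
contact_force: [-0.1, -0.5, 0.8]
finger_gap: 0.0857
```

Request:
servo_tool:
  series: "0 0 0 0 0 0;0 0 0 0 0 0;0 0 0 0 0 0;0 0 0 0 0 0;0 0 0 0 0 0;0 0 0 0 0 0;0 0 0 0 0 0"
  hand: 0

```text
time: 32.45
ee_pos: [0.4788, 0.107, 0.167]
eef_rot: [-0.705, 0.707, -0.039, 0.036]
contact_force: [1.5, -0.5, 4.0]
finger_gap: 0.0132
```

Request:
servo_tool:
  series: "0 0 0 0 0.13 0;0 0 0 0 0.26 0;0 0 0 0 0.39 0;0 0 0 0 0.52 0;0 0 0 0 0.65 0;0 0 0 0 0.78 0;0 0 0 0 0.91 0;0 0 0 0 1.03 0;0 0 0 0 1.1 0;0 0 0 0 1.15 0;0 0 0 0 1.15 0"

```text
time: 33.55
ee_pos: [0.4793, 0.1066, 0.167]
eef_rot: [-0.571, 0.574, -0.416, 0.415]
contact_force: [2.1, -2.1, -0.1]
finger_gap: 0.0129
```

```bash
python3 - <<'E'
from h import *
s=arm.state(); print(s['wrist_torque'],s['finger_gap'],np.degrees(yaw())+90)
E
```

```text
[-0.12787055 -0.38752896 -0.07392508] 0.012895295509450524 18.015907929144845
```

Request:
servo_tool:
  series: "0 0 0 0 0.03 0;0 0 0 0 0.06 0;0 0 0 0 0.06 0;0 0 0 0 0.06 0"

```text
time: 33.95
ee_pos: [0.479, 0.1068, 0.167]
eef_rot: [-0.558, 0.561, -0.433, 0.432]
contact_force: [0.7, -0.5, 0.8]
finger_gap: 0.013
```

```bash
python3 - <<'E'
from h import *
s=arm.state(); print(s['wrist_torque'],s['finger_gap'],np.degrees(yaw())+90)
E
```

```text
[ 0.24326258 -0.19079441  0.80121421] 0.013020910332900275 14.646885637798277
```

Request:
servo_tool:
  series: "0 0 0 0 0.03 0;0 0 0 0 0.06 0;0 0 0 0 0.06 0;0 0 0 0 0.06 0"

```text
time: 34.35
ee_pos: [0.4771, 0.1083, 0.1671]
eef_rot: [-0.545, 0.548, -0.451, 0.447]
contact_force: [-3.1, 5.0, 4.2]
finger_gap: 0.0136
```

```bash
python3 - <<'E'
from h import *
s=arm.state(); print(s['wrist_torque'],s['finger_gap'],np.degrees(yaw())+90)
E
```

```text
[0.70546144 0.50188073 0.97062817] 0.013634539567208922 11.183604646810508
```

Request:
servo_tool:
  series: "0 0 0 0 0 0;0 0 0 0 0 0;0 0 0 0 0 0;0 0 0 0 0 0;0 -3 0 0 0 0;0 -7.5 0 0 0 0;0 -7.5 0 0 0 0"
  hand: 1

```text
time: 35.05
ee_pos: [0.4815, 0.1085, 0.2475]
eef_rot: [0.547, -0.545, 0.448, -0.45]
contact_force: [0.5, -0.2, 0.5]
finger_gap: 0.0854
```

```bash
python3 - <<'E'
from h import *
kgo('BR',84)
E
```

```text
yaw -6.0 q6 -0.13 shift [18.96  7.88  6.17] turn [-0.004 -1.272  0.003] dyaw 1.27
```

Request:
servo_tool:
  series: "10 0 3 0 -0.6 0;19 0 6.2 0 -1.27 0;19 0 6.2 0 -1.27 0;19 0 6.2 0 -1.27 0;19 0 6.2 0 -1.27 0;19 0 6.2 0 -1.27 0;19 0 6.2 0 -1.27 0;19 0 6.2 0 -1.27 0;19 3 6.2 0 -1.27 0;19 6 6.2 0 -1.27 0;19 7.8 6.2 0 -1.27 0;19 7.8 6.2 0 -1.27 0"

```text
time: 36.25
ee_pos: [0.5771, -0.0656, 0.1664]
eef_rot: [0.707, -0.705, 0.039, -0.037]
contact_force: [-0.3, -0.8, -0.7]
finger_gap: 0.0853
```

Request:
servo_tool:
  series: "0 0 0 0 0 0;0 0 0 0 0 0;0 0 0 0 0 0;0 0 0 0 0 0;0 0 0 0 0 0;0 0 0 0 0 0;0 0 0 0 0 0"
  hand: 0

```text
time: 36.95
ee_pos: [0.5766, -0.0654, 0.1672]
eef_rot: [0.707, -0.705, 0.039, -0.037]
contact_force: [-3.1, 0.8, 5.2]
finger_gap: 0.013
```

```bash
python3 - <<'E'
from h import *
s=arm.state(); print(s['wrist_torque'],s['finger_gap'],np.degrees(yaw())+90,np.radians(np.degrees(yaw())+90-13))
E
```

```text
[ 0.11644748  0.53915309 -0.04392617] 0.012974367823001052 83.87133066935174 1.2369380654498245
```

Request:
servo_tool:
  series: "0 0 0 0 0.13 0;0 0 0 0 0.26 0;0 0 0 0 0.39 0;0 0 0 0 0.52 0;0 0 0 0 0.65 0;0 0 0 0 0.78 0;0 0 0 0 0.91 0;0 0 0 0 1.04 0;0 0 0 0 1.15 0;0 0 0 0 1.22 0;0 0 0 0 1.26 0;0 0 0 0 1.26 0"

```text
time: 38.15
ee_pos: [0.5766, -0.0665, 0.1673]
eef_rot: [-0.548, 0.55, -0.446, 0.445]
contact_force: [-2.1, -3.0, 1.2]
finger_gap: 0.0135
```

Request:
servo_tool:
  series: "0 0 0 0 0 0;0 0 0 0 0 0"

```text
time: 38.35
ee_pos: [0.5767, -0.0666, 0.1673]
eef_rot: [-0.549, 0.55, -0.446, 0.445]
contact_force: [-2.3, -0.6, 0.9]
finger_gap: 0.0132
```

```bash
python3 - <<'E'
from h import *
s=arm.state(); print(s['wrist_torque'],s['finger_gap'],np.degrees(yaw())+90)
E
```

```text
[-0.15983512 -0.00597708  1.12206897] 0.013216829036829289 11.953940468185777
```

Torque is 1.1 N m at 12°, so it is at the stop (expected about 15°, with pad compliance). TR next.

Request:
servo_tool:
  series: "0 0 0 0 0 0;0 0 0 0 0 0;0 0 0 0 0 0;0 0 0 0 0 0;0 -3 0 0 0 0;0 -7.5 0 0 0 0;0 -7.5 0 0 0 0"
  hand: 1

```text
time: 39.05
ee_pos: [0.5806, -0.0672, 0.2486]
eef_rot: [0.55, -0.548, 0.442, -0.449]
contact_force: [0.1, -0.0, 0.8]
finger_gap: 0.0852
```

```bash
python3 - <<'E'
from h import *
kgo('TR',-6)
E
```

```text
yaw -96.0 q6 1.68 shift [-12.84   7.95   6.22] turn [-0.009  0.313  0.004] dyaw -0.31
 yaw 84.0 q6 -1.46 shift [-12.84   7.95   6.22] turn [ 0.005 -2.829  0.013] dyaw 2.83
```

Request:
servo_tool:
  series: "-6 0 3 0 -0.6 0;-12.8 0 6.2 0 -1.5 0;-12.8 0 6.2 0 -2.2 0;-12.8 0 6.2 0 -2.2 0;-12.8 0 6.2 0 -2.2 0;-12.8 0 6.2 0 -2.2 0;-12.8 0 6.2 0 -2.2 0;-12.8 0 6.2 0 -2.2 0;-12.8 0 6.2 0 -2.2 0;-12.8 0 6.2 0 -2.2 0;-12.8 0 6.2 0 -2.2 0;-12.8 0 6.2 0 -2.2 0"

```text
time: 40.25
ee_pos: [0.6147, 0.0709, 0.248]
eef_rot: [-0.688, 0.692, 0.158, -0.153]
contact_force: [0.2, 0.4, -0.7]
finger_gap: 0.0852
```

```bash
python3 - <<'E'
from h import *
kgo('TR',-6)
E
```

```text
yaw 84.0 q6 -1.46 shift [0.05 7.9  0.02] turn [ 9.000e-03 -1.023e+00  1.000e-03] dyaw 1.02
 yaw -96.0 q6 1.68 shift [0.05 7.9  0.02] turn [-1.000e-03  2.119e+00  1.000e-02] dyaw -2.12
```

Request:
servo_tool:
  series: "0 0 0 0 -0.15 0;0 0 0 0 -0.3 0;0 0 0 0 -0.45 0;0 0 0 0 -0.6 0;0 0 0 0 -0.75 0;0 0 0 0 -0.9 0;0 0 0 0 -1.02 0;0 1 0 0 -1.02 0;0 4 0 0 -1.02 0;0 6.5 0 0 -1.02 0;0 7.8 0 0 -1.02 0;0 7.8 0 0 -1.02 0"

```text
time: 41.45
ee_pos: [0.6136, 0.0706, 0.1672]
eef_rot: [-0.525, 0.528, 0.472, -0.472]
contact_force: [0.3, -1.2, -0.3]
finger_gap: 0.0851
```

Request:
servo_tool:
  series: "0 0 0 0 0 0;0 0 0 0 0 0;0 0 0 0 0 0;0 0 0 0 0 0;0 0 0 0 0 0;0 0 0 0 0 0;0 0 0 0 0 0"
  hand: 0

```text
time: 42.15
ee_pos: [0.6138, 0.0686, 0.1682]
eef_rot: [-0.524, 0.529, 0.471, -0.473]
contact_force: [-1.7, -5.8, 3.4]
finger_gap: 0.0133
```

```bash
python3 - <<'E'
from h import *
s=arm.state(); print(s['wrist_torque'],s['finger_gap'],np.degrees(yaw())-90,np.radians(np.degrees(yaw())-90+77))
E
```

```text
[-0.69417716  0.10479881 -0.12065876] 0.013318869794888864 -6.249968754678179 1.2348209911197299
```

Request:
servo_tool:
  series: "0 0 0 0 0.13 0;0 0 0 0 0.26 0;0 0 0 0 0.39 0;0 0 0 0 0.52 0;0 0 0 0 0.65 0;0 0 0 0 0.78 0;0 0 0 0 0.91 0;0 0 0 0 1.04 0;0 0 0 0 1.15 0;0 0 0 0 1.22 0;0 0 0 0 1.26 0;0 0 0 0 1.26 0"

```text
time: 43.35
ee_pos: [0.6124, 0.068, 0.1683]
eef_rot: [-0.7, 0.707, 0.072, -0.073]
contact_force: [-3.3, -2.9, 2.0]
finger_gap: 0.013
```

Request:
servo_tool:
  series: "0 0 0 0 0 0;0 0 0 0 0 0"

```text
time: 43.55
ee_pos: [0.6119, 0.0678, 0.1683]
eef_rot: [-0.7, 0.707, 0.072, -0.073]
contact_force: [-2.8, -2.4, 1.4]
finger_gap: 0.0127
```

```bash
python3 - <<'E'
from h import *
s=arm.state(); print(s['wrist_torque'],s['finger_gap'],np.degrees(yaw())-90)
E
```

```text
[-0.1779687   0.46363142  1.08953741] 0.01268091508101251 -78.16095074473432
```

Request:
servo_tool:
  series: "0 0 0 0 0 0;0 0 0 0 0 0;0 0 0 0 0 0;0 0 0 0 0 0;0 -3 0 0 0 0;0 -7.5 0 0 0 0;0 -7.5 0 0 0 0"
  hand: 1

```text
time: 44.25
ee_pos: [0.6158, 0.0689, 0.2499]
eef_rot: [-0.699, 0.707, 0.077, -0.069]
contact_force: [0.1, 0.5, -0.0]
finger_gap: 0.0857
```

```bash
python3 - <<'E'
from h import *
kgo('BL',-6)
E
```

```text
yaw 84.0 q6 -1.69 shift [-19.06   7.97  -5.93] turn [ 1.70e-02 -1.26e+00  1.00e-03] dyaw 1.26
 yaw -96.0 q6 1.45 shift [-19.06   7.97  -5.93] turn [-0.002  1.882  0.019] dyaw -1.88
```

Request:
servo_tool:
  series: "-10 0 -3 0 -0.6 0;-19 0 -5.9 0 -1.26 0;-19 0 -5.9 0 -1.26 0;-19 0 -5.9 0 -1.26 0;-19 0 -5.9 0 -1.26 0;-19 0 -5.9 0 -1.26 0;-19 0 -5.9 0 -1.26 0;-19 0 -5.9 0 -1.26 0;-19 1 -5.9 0 -1.26 0;-19 1 -5.9 0 -1.26 0"

```text
time: 45.25
ee_pos: [0.4412, -0.0276, 0.2376]
eef_rot: [-0.521, 0.531, 0.474, -0.472]
contact_force: [0.7, 1.1, -0.3]
finger_gap: 0.0854
```

```bash
python3 - <<'E'
from h import *
kgo('BL',-6)
t=snap('top','t7'); w=snap('wrist','w7')
a=t['frame'][180:300,165:345,::-1]; b=load('t6')['frame'][180:300,165:345,::-1]
print(proj(t,[.5295,.021,.201]))
cv2.imwrite('pics/z10.png',np.vstack([np.hstack([cv2.resize(x,(400,267),interpolation=2) for x in(b,a)]),cv2.resize(w['frame'][:250,:,::-1],(800,333))[:333]]))
E
```

```text
yaw 84.0 q6 -1.69 shift [-0.07  6.87 -0.05] turn [ 0.012 -0.    -0.008] dyaw 0.00
 yaw -96.0 q6 1.45 shift [-0.07  6.87 -0.05] turn [0.012 3.141 0.018] dyaw -3.14
[[236.22233769 236.11851748]]
```

View pics/z10.png

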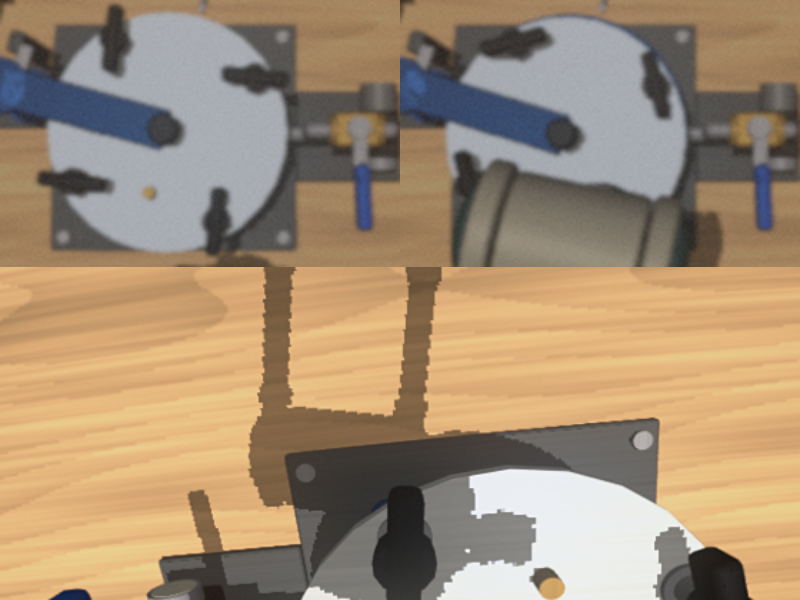

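The lid has crept about 0.03 rad off its stop. The handle shifted about 2 px in the top view and a sliver of blue rim shows. I'll grip BL where it now is, use it to pull the lid back against the stop, then turn with that bias held.

Request:
servo_tool:
  series: "0.2 3 0.4 0 0 0;0.2 6 0.4 0 0 0;0.2 6.8 0.4 0 0 0;0.2 6.8 0.4 0 0 0"

```text
time: 45.75
ee_pos: [0.4385, -0.0259, 0.1699]
eef_rot: [-0.521, 0.531, 0.473, -0.472]
contact_force: [-0.5, -0.9, 1.0]
finger_gap: 0.0852
```

Request:
servo_tool:
  series: "0 0 0 0 0 0;0 0 0 0 0 0;0 0 0 0 0 0;0 0 0 0 0 0;0 0 0 0 0 0;0 0 0 0 0 0;0 0 0 0 0 0"
  hand: 0

```text
time: 46.45
ee_pos: [0.4387, -0.0265, 0.1705]
eef_rot: [-0.521, 0.531, 0.473, -0.472]
contact_force: [-0.9, -2.2, 5.9]
finger_gap: 0.0131
```

Request:
servo_tool:
  series: "-0.2 0 -0.3 0 0 0;-0.3 0 -0.6 0 0 0;-0.5 0 -0.9 0 0 0;-0.5 0 -0.9 0 0 0;-0.5 0 -0.9 0 0 0"

```text
time: 46.95
ee_pos: [0.4461, -0.0313, 0.1705]
eef_rot: [-0.522, 0.53, 0.473, -0.472]
contact_force: [-4.5, 3.1, 6.6]
finger_gap: 0.0134
```

```bash
python3 - <<'E'
from h import *
s=arm.state(); print(s['ee_pos'],s['contact_force'],s['wrist_torque'],s['finger_gap'],np.degrees(yaw())-90,np.radians(np.degrees(yaw())-90+77))
E
```

```text
[ 0.44611389 -0.03128201  0.17045728] [-4.51841705  3.08582165  6.55320946] [0.66025426 0.598165   0.06240522] 0.013385037304908271 -6.133281653910558 1.2368575652227312
```

Request:
servo_tool:
  series: "-0.1 0 -0.2 0 0.13 0;-0.1 0 -0.2 0 0.26 0;-0.1 0 -0.2 0 0.39 0;-0.1 0 -0.2 0 0.52 0;-0.1 0 -0.2 0 0.65 0;-0.1 0 -0.2 0 0.78 0;-0.1 0 -0.2 0 0.91 0;-0.1 0 -0.2 0 1.04 0;-0.1 0 -0.2 0 1.15 0;-0.1 0 -0.2 0 1.22 0;-0.1 0 -0.2 0 1.26 0;-0.1 0 -0.2 0 1.26 0"

```text
time: 48.15
ee_pos: [0.444, -0.0343, 0.1705]
eef_rot: [-0.699, 0.708, 0.073, -0.075]
contact_force: [-11.5, -3.3, 11.5]
finger_gap: 0.0131
```

Request:
servo_tool:
  series: "0 0 0 0 0 0;0 0 0 0 0 0"

```text
time: 48.35
ee_pos: [0.4436, -0.0343, 0.1706]
eef_rot: [-0.699, 0.708, 0.074, -0.076]
contact_force: [-3.7, 1.8, 5.4]
finger_gap: 0.013
```

```bash
python3 - <<'E'
from h import *
s=arm.state(); print(s['wrist_torque'],s['finger_gap'],np.degrees(yaw())-90)
E
```

```text
[0.07473451 0.58328566 1.4631944 ] 0.013021383547976072 -77.77441563944363
```

Request:
servo_tool:
  series: "0 0 0 0 0 0;0 0 0 0 0 0;0 0 0 0 0 0;0 0 0 0 0 0;0 -3 0 0 0 0;0 -7.5 0 0 0 0;0 -7.5 0 0 0 0"
  hand: 1

```text
time: 49.05
ee_pos: [0.4476, -0.0341, 0.2508]
eef_rot: [-0.697, 0.709, 0.078, -0.072]
contact_force: [0.9, -0.8, -0.1]
finger_gap: 0.0855
```

```bash
python3 - <<'E'
from h import *
go([.523,-.04,.343],np.radians(-8))
go([.467,-.162,.25],np.radians(90))
E
```

```text
yaw -8.0 q6 -0.07 shift [ 7.31 -9.13 -2.33] turn [0.016 0.353 0.01 ] dyaw -0.35
 yaw -90.0 q6 1.10 shift [ -0.81   0.3  -12.91] turn [0.007 1.784 0.02 ] dyaw -1.78
 yaw 90.0 q6 -2.04 shift [ -0.81   0.3  -12.91] turn [ 0.019 -1.358 -0.006] dyaw 1.36
```

Request:
servo_tool:
  series: "3.6 -4.5 -1.2 0 0.15 0;7.3 -9.1 -2.3 0.016 0.3 0.01;7.3 -9.1 -2.3 0.016 0.35 0.01;7.3 -9.1 -2.3 0.016 0.35 0.01;7.3 -9.1 -2.3 0.016 0.35 0.01;7.3 -9.1 -2.3 0.016 0.35 0.01"

```text
time: 49.65
ee_pos: [0.5213, -0.0395, 0.341]
eef_rot: [0.706, -0.705, 0.05, -0.047]
contact_force: [0.3, 0.6, 0.2]
finger_gap: 0.0853
```

```bash
python3 - <<'E'
from h import *
w=snap('wrist','w8'); print(arm.state()['ee_pos'],proj(w,[.5296,.0199,.201])/.7)
cv2.imwrite('pics/z11.png',cv2.resize(w['frame'][:,:,::-1],(800,600)))
E
```

```text
[ 0.52123891 -0.03944385  0.34110616] [[401.35486884 166.93948438]]
```

View pics/z11.png

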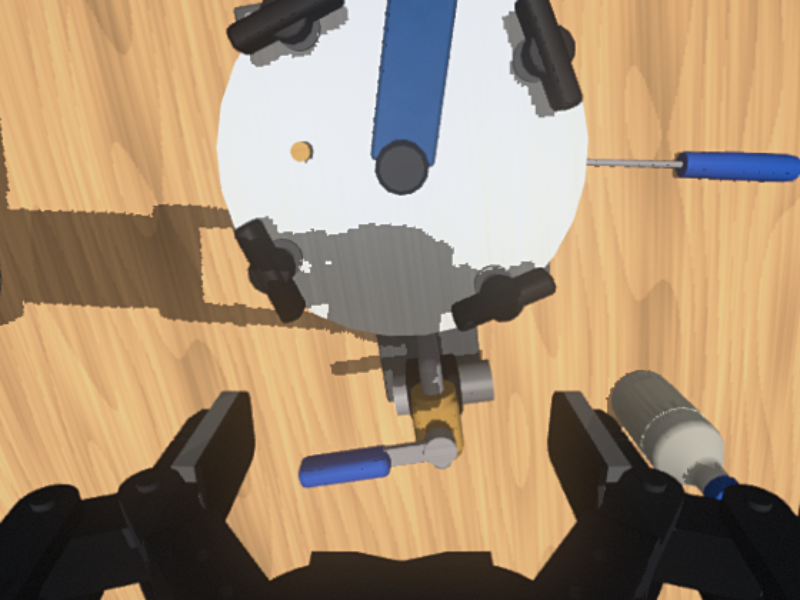

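The handle is at (402,167), exactly at its home prediction, so the lid is home again. I'll check the bar angles and the valve.

```bash
python3 - <<'E'
from h import *
w=load('w8'); s=.7
K={'TL':[(240,38),(330,-2)],'TR':[(530,8),(570,98)],'BL':[(249,232),(292,312)],'BR':[(463,318),(547,279)]}
for k,e in K.items():
    q=onz(w,np.array(e)*s,.193); d=q[1]-q[0]; b=np.degrees(np.arctan2(d[1],d[0])); print(k,q.mean(0)[:2].round(4),round(b,1),'rel',round((b-KN[k])%180-180,1))
v=onz(w,np.array([[441,452],[345,467]])*s,[.2,.202]); print('valve',v)
go([.466,-.162,.25],np.radians(90)); print(np.degrees(yaw()))
E
```

```text
TL [0.4804 0.1023] 13.2 rel -106.8
TR [0.6144 0.0666] -68.9 rel -98.9
BL [ 0.4458 -0.0299] -73.8 rel -103.8
BR [ 0.5797 -0.0642] 18.8 rel -101.2
valve [[ 0.53061525 -0.15983807  0.2       ]
 [ 0.4679047  -0.16153339  0.202     ]]
 yaw -90.0 q6 1.09 shift [ -3.77   9.12 -12.9 ] turn [ 0.003  1.434 -0.003] dyaw -1.43
 yaw 90.0 q6 -2.05 shift [ -3.77   9.12 -12.9 ] turn [-0.004 -1.707 -0.003] dyaw 1.71
-7.8291264277901655
```

Request:
servo_tool:
  series: "-1.9 4.5 -6 0 0.7 0;-3.8 9.1 -12.8 0 1.43 0;-3.8 9.1 -12.8 0 1.43 0;-3.8 9.1 -12.8 0 1.43 0;-3.8 9.1 -12.8 0 1.43 0;-3.8 9.1 -12.8 0 1.43 0;-3.8 9.1 -12.8 0 1.43 0;-3.8 9.1 -12.8 0 1.43 0;-3.8 9.1 -12.8 0 1.43 0;-3.8 9.1 -12.8 0 1.43 0;-3.8 9.1 -12.8 0 1.43 0"

```text
time: 50.8
ee_pos: [0.4646, -0.1604, 0.2495]
eef_rot: [-0.5, 0.502, -0.501, 0.497]
contact_force: [-0.0, -0.2, -0.2]
finger_gap: 0.0852
```

```bash
python3 - <<'E'
from h import *
go([.466,-.163,.173],np.radians(90))
E
```

```text
yaw -90.0 q6 1.09 shift [0.27 7.65 0.19] turn [ 0.005  0.005 -0.002] dyaw -0.00
 yaw 90.0 q6 -2.05 shift [0.27 7.65 0.19] turn [-2.000e-03 -3.137e+00 -9.000e-03] dyaw 3.14
```

Request:
servo_tool:
  series: "0.3 3 0.2 0 0 0;0.3 6 0.2 0 0 0;0.3 7.6 0.2 0 0 0;0.3 7.6 0.2 0 0 0"

```text
time: 51.2
ee_pos: [0.4635, -0.162, 0.1707]
eef_rot: [-0.5, 0.503, -0.502, 0.494]
contact_force: [-0.3, -0.4, 0.2]
finger_gap: 0.085
```

Request:
servo_tool:
  series: "0 0 0 0 0 0;0 0 0 0 0 0;0 0 0 0 0 0;0 0 0 0 0 0;0 0 0 0 0 0;0 0 0 0 0 0;0 0 0 0 0 0"
  hand: 0

```text
time: 51.9
ee_pos: [0.4639, -0.1656, 0.1719]
eef_rot: [-0.498, 0.505, -0.5, 0.496]
contact_force: [-1.7, -8.6, 2.6]
finger_gap: 0.0142
```

```bash
python3 - <<'E'
from h import *
s=arm.state(); print(s['ee_pos'],s['contact_force'],s['wrist_torque'],s['finger_gap'],np.degrees(yaw()))
arc([.530,s['ee_pos'][1]],1.5,12)
E
```

```text
[ 0.46392787 -0.16563841  0.17186899] [-1.72446851 -8.62345651  2.5597679 ] [-1.17198971  0.29686809 -0.20349571] 0.01424400200073712 -89.60867448629206
[0.8 0.  0. ] turn y -0.125
[1.6 0.  0.2] turn y -0.25
[2.4 0.  0.4] turn y -0.375
[3.2 0.  0.8] turn y -0.5
[ 3.9 -0.   1.2] turn y -0.625
[ 4.5 -0.   1.7] turn y -0.75
[ 5.1 -0.   2.3] turn y -0.875
[ 5.6 -0.   3. ] turn y -1.0
[ 6.  -0.   3.7] turn y -1.125
[ 6.3 -0.   4.5] turn y -1.25
[ 6.5 -0.   5.3] turn y -1.375
[ 6.6 -0.   6.1] turn y -1.5
```

Request:
servo_tool:
  series: "0.8 0 0 0 -0.125 0;1.6 0 0.2 0 -0.25 0;2.4 0 0.4 0 -0.375 0;3.2 0 0.8 0 -0.5 0;3.9 0 1.2 0 -0.625 0;4.5 0 1.7 0 -0.75 0;5.1 0 2.3 0 -0.875 0;5.6 0 3 0 -1 0;6 0 3.7 0 -1.125 0;6.3 0 4.5 0 -1.25 0;6.5 0 5.3 0 -1.375 0;6.5 0 5.3 0 -1.375 0"

```text
time: 53.1
ee_pos: [0.5175, -0.2301, 0.1718]
eef_rot: [-0.703, 0.705, -0.07, 0.063]
contact_force: [-1.4, 1.6, 2.1]
finger_gap: 0.0142
```

```bash
python3 - <<'E'
from h import *
s=arm.state(); print(s['ee_pos'],s['contact_force'],s['wrist_torque'],s['finger_gap'],np.degrees(yaw()))
arc([.530,-.166],.3,6)
E
```

```text
[ 0.51745348 -0.23013431  0.17184026] [-1.44119575  1.57657177  2.05931025] [-0.08593413 -0.10483865  0.33304834] 0.014227995832055071 -10.763790592402671
[ 0.3 -0.   0. ] turn y -0.05
[ 0.7 -0.   0. ] turn y -0.1
[ 1.  -0.   0.1] turn y -0.15
[ 1.3 -0.   0.1] turn y -0.2
[ 1.6 -0.   0.2] turn y -0.25
[ 1.9 -0.   0.3] turn y -0.3
```

Request:
servo_tool:
  series: "0.3 0 0 0 -0.05 0;0.7 0 0 0 -0.1 0;1 0 0.1 0 -0.15 0;1.3 0 0.1 0 -0.2 0;1.4 0 0.1 0 -0.22 0;1.4 0 0.1 0 -0.22 0;1.4 0 0.1 0 -0.22 0"

```text
time: 53.8
ee_pos: [0.5298, -0.2312, 0.1718]
eef_rot: [-0.707, 0.707, 0.005, -0.014]
contact_force: [-4.4, 2.1, 2.9]
finger_gap: 0.0146
```

```bash
python3 - <<'E'
from h import *
s=arm.state(); print(s['ee_pos'],s['contact_force'],s['wrist_torque'],s['finger_gap'],np.degrees(yaw()))
E
```

```text
[ 0.52984144 -0.23124377  0.1718191 ] [-4.42542054  2.10617596  2.89221691] [ 0.00155145  0.26400658 -0.88986542] 0.014576624054718372 1.5442163690818833
```

Request:
servo_tool:
  series: "0.2 0 0 0 -0.02 0;0.4 0 0 0 -0.04 0;0.4 0 0 0 -0.04 0"

```text
time: 54.1
ee_pos: [0.53, -0.2312, 0.1718]
eef_rot: [-0.707, 0.707, 0.014, -0.028]
contact_force: [-10.3, -0.7, 4.8]
finger_gap: 0.0145
```

```bash
python3 - <<'E'
from h import *
s=arm.state(); print(s['ee_pos'],s['contact_force'],s['wrist_torque'],s['finger_gap'],np.degrees(yaw()))
E
```

```text
[ 0.5300333  -0.23118875  0.17179957] [-10.2703067   -0.65476893   4.82880504] [-0.243674    0.99573877 -1.60688782] 0.014530147221356126 3.4451562927032495
```

The valve is against its stop: force climbs with no further motion. Releasing, retreating and checking.

Request:
servo_tool:
  series: "0 0 0 0 0 0;0 0 0 0 0 0;0 0 0 0 0 0;0 0 0 0 0 0;0 -4 0 0 0 0;0 -9 0 0 0 0;0 -14 -5 0 0 0;0 -17 -10 0 0 0;0 -17 -15 0 0 0;0 -17 -20 0 0 0;0 -17 -22 0 0 0;0 -17 -22 0 0 0"
  hand: 1

```text
time: 55.3
ee_pos: [0.5463, -0.4571, 0.3391]
eef_rot: [-0.706, 0.708, 0.012, -0.027]
contact_force: [-0.5, -0.1, -0.2]
finger_gap: 0.0853
```

```bash
python3 - <<'E'
from h import *
print(arm.state()['ee_pos'],arm.state()['contact_force'])
t=snap('top','t9'); s=snap('scene','s9')
cv2.imwrite('pics/z12.png',np.hstack([cv2.resize(t['frame'][170:310,160:360,::-1],(430,300),interpolation=2),cv2.resize(s['frame'][:,:,::-1],(370,300))]))
a=t['frame'];b=load('top0')['frame']
print('bystander diff', np.abs(a[95:190,150:280].astype(int)-b[95:190,150:280]).mean(), np.abs(a[125:175,340:385].astype(int)-b[125:175,340:385]).mean())
E
```

```text
[ 0.5463034  -0.45713357  0.3391287 ] [-0.48852692 -0.09900523 -0.20846719]
bystander diff 4.3748178137651825 3.7928888888888888
```

View pics/z12.png

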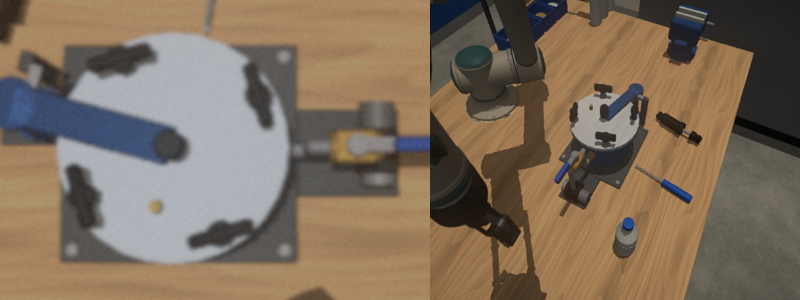

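```bash
python3 -c "
from h import *
print(arm.job_done())"
```

```text
the job is handed in; nothing more can be done
None
```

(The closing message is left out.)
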